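Set and lock the depth stop on a tall sleeve

TASK

Take the tallest of the three steel sleeves out of the stock box and stand it upright on the base of the checking stand, home in the low V stop under the stop rod, and let go of it. Then lower the stop rod by its black knob until it touches the top of the sleeve, without pressing hard, and only then lock it by pushing the clamp lever round all the way to its stop. Leave the two shorter sleeves standing in the box, and leave the sleeve standing with the rod still touching it.

Things in the scene. Friction and masses are not known exactly. Their poses are not given: they have to be found in the camera images.
- tall_c (a point): Tallest sleeve: plain steel cylinder, 36 mm diameter, 90 mm tall, about 0.4 kg, standing upright in the stock box. Point at its centre, half-way up (45 mm below its top); z is its axis.
- mid_c (a point): Middle sleeve: steel cylinder 36 mm diameter, 60 mm tall, in the same box; point at its centre.
- low_c (a point): Shortest sleeve: steel cylinder 36 mm diameter, 45 mm tall, in the same box; point at its centre.
- carton_in (a point): Centre of the inner floor (5 mm above the bench) of the fixed open cardboard stock box, outside 275 mm along its x, 130 along its y, 75 high, walls 5 mm. The sleeves stand in a row along its x, 85 mm apart, in any order. Box and stand may change sides. Half-way between here and seat the bench is bare (up to 40 mm nearer the robot too): room to put a sleeve down.
- seat (a point): Point on the top of the stand's grey base plate (18 mm above the bench) where a sleeve's axis lies when home in the V stop, straight below the rod. The stand is fixed; x points away from the robot side towards the column, z up. The plate reaches 55 mm in front (-x), 145 behind, 65 to each side. The V stop: two 12 mm high bars behind the sleeve, open to -x.
- foot (a point): Steel foot of the stop rod, 16 mm diameter, 6 mm thick; point at the centre of its underside, which comes down on the sleeve. It moves with the rod.
- knob_c (a point): Centre of the black knob on the top of the stop rod, a cylinder 30 mm in diameter and 26 mm tall, 137 mm above the underside of the foot; gripped from above, above the beam.
- rod (a joint): How far the stop rod has been lowered, m: 0 fully up, 0.06 at most; it starts at 0 to 0.01 and touches a sleeve of 90 mm on the seat at 0.046. It slides straight down with about 5 N of friction and stays where it is left.
- lever (a joint): Angle of the clamp lever, rad: starts unlocked at 0 to 0.15; 1.4 is its stop, fully locked. It grows clockwise seen from above, about a vertical axis. At value q the lever points, seen from above, at an angle of 1.75 - q counterclockwise from the stand's x axis: out to the stand's +y side when unlocked, back towards the column when locked. Friction 0.12 N m; it stays where it is left.
- lever_pin (a point): The black upright pin at the end of the clamp lever, 15 mm diameter, 42 mm tall (this point is 14 mm below its top), 68 mm from the lever's pivot; pushed sideways.
- lever_pivot (a point): The lever's pivot, on top of the beam, 72 mm behind the rod axis; point at the beam's top face. The lever's bar lies 7 to 17 mm above this, its hub reaches 18 mm above.
- beam_end (a point): Middle of the front end of the stand's beam, which holds the rod and is 38 mm wide, 30 mm thick (underside 167 mm above the seat). The raised rod's foot is only 36 to 46 mm above a sleeve on the seat: a gripper pointing straight down on the sleeve will not fit, so put it down and retake it at mid height, tilted about 45 degrees from the robot's side, or push it in.
- column_top (a point): Top of the column, 28 mm thick, that carries the beam, 115 mm behind the rod.
Mind the look-alikes: they are no part of the job. Leave any brown or pink look-alike of the part that bears tall_c alone. What is shaped like the part that bears low_c but orange is not meant.

How it is judged:
By the outcome, as a careful person would: the job done as asked, in the order asked, and still so for the second after the job is handed in, with the robot touching nothing.
It also fails if it takes over 72 s, if anything falls off the work surface, if the arm or the gripper's body presses on something with over 40 N, if the wrist force passes 120 N, or if a joint passes its speed limit or range.

ROBOT

A 6-joint arm with a two-finger parallel gripper is mounted at the origin on the work surface. World frame = base frame: x ahead of the robot, y to its left, z up, the work surface at z = 0. Lengths are in m, angles in degrees, forces in N, time in s.
With the tool pointing down it reaches from about 0.4 to 0.825 m from the base axis. Payload 7 kg.
Tool frame: the origin (TCP) lies at the very end of the fingers, on their centre line; the grasp point (between the pads) lies 19 mm behind it (r.hold_point_z is the distance from the TCP to the grasp point, in m); z points along the fingers, y is the direction in which the jaws open and shut (so a half turn about z gives the same grasp; the last joint's range is limited). The gripper opens to 88 mm and grips with 3 to 60 N. Pads are 19 mm wide; open, the fingers measure 130 mm over their backs; the gripper's body (78 mm by 193 mm) begins 47 mm behind the grasp point.
Start: joints at [86.179, 20.546, 0.682, 0, -70.136, -16.507], TCP at [0.235, 0.633, 0.227] pointing down, gripper open.
Joint ranges: [-176.03, 176.03], [-82.01, 121.73], [-58.28, 71.71], [-173.87, 95.51], [-174.79, -0.11], [-173.66, 173.66]. Speed limits (degrees/s): [136.94, 136.94, 172.46, 180, 180, 180].

INTERFACE

Orientations are given as [roll, pitch, yaw] about the fixed x, y, z axes, in that order (R = Rz(yaw) Ry(pitch) Rx(roll)).
In Python, from plant import r gives the robot as it stands. The module is installed in compiled form; this text tells all that it offers.
- The arm moves only by the shell command python3 -m inch 'ROWS' [FORCE]. ROWS is text: rows parted by semicolons, each of 7 numbers parted by spaces: the shift along the tool's x, y, z in m, then the turn, a rotation vector about the tool's x, y, z in rad, then the opening, from 0 (shut) to 1 (fully open). In form: tx ty tz ax ay az jaw; .... A call has 1 to 20 rows; each row shifts and turns the commanded pose from where the row before left it, along the tool's axes as they then stand; what a row does not reach is not made up. A row lasts 1/12 s, in which the tool goes at most 41.7 mm and 7.16 degrees, less where a joint would pass 70% of its speed; a pose out of reach is approached as far as the arm can. A call with a gripper value outside its range is refused whole. The fingers move at their own pace and stop on an object; FORCE is the grip in N (left out, the last holds). Time passes only in rows, so rows that do not move let the fingers close. It gives the time, the measured TCP pose, the force and the opening at its end, in the units of the state.
- r.get_state(): the state, without advancing time (a new reading comes with each control period).
- r.capture(name): name is "side" or "top"; returns the picture (480x640x3 uint8, red, green, blue); there is no depth.
- r.camera_params(name): a dict with "vfov" (degrees; the focal length in pixels is half the picture's height over the tangent of half this angle, whatever the lens; pixels are square), "cx", "cy" (the principal point, pixels), "distortion" ([k1, k2, p1, p2, k3] as OpenCV has them; the pictures are not rectified), "R" (3x3) and "t" (3): a world point X has camera coordinates R X + t. Camera axes: x right, y down, z forward; pixel columns grow to the right and rows downward; lengths in m; the calibration is good to about 2 mm. A picture is of the moment at which its call begins. camera_params takes no time and is no camera call.
- r.close_job(): hands the job in, once; it reports no verdict.
Trained networks look in the newest picture that a camera, given by its name, has taken for a name from the list of things; names that differ only in an ending like _2 or _b are one class to them, and where a whole thing is asked for, a point or a joint stands for the part that bears it (a point fixed in the world has none). Each returns a list of dicts, best first, with "p" (0 to 1); they miss things now and then, are a little off and sometimes report something else, mostly with a low value. They report only what shows in the picture. A call takes as long as a camera call. They do not tell look-alikes from the thing itself.
- r.recognise(target, camera): "xy" ([column, row] in pixels, amid what is visible of it).
The state is a dict: "time_s": time; "joints": joint angles; "qd": joint speeds; "joint_torque": joint torques, N m; "tcp_pos": TCP position; "eef_rot": TCP orientation; "contact_force": force on the tool from outside, world axes, zero at the start; "moment": the same for the moment, N m; "gripper_width": finger opening in m.
Only numpy, scipy, OpenCV 4.12 (cv2) and the standard library are available. Lean on these libraries where they do the work, as an engineer would, in place of code of your own. Each camera call takes 0.05 s, during which the arm holds its last target.

## Working session

There is one attempt and no reset: what is moved stays moved. The work goes in short steps, Python scripts to look and compute and a shell command to move; the robot and the scene stay as the last step left them, time stands still between calls to the robot, and variables do not carry over. Pictures are saved under pics/ and viewed, and the job is handed in when it is done.

```bash
mkdir -p pics; ls
python3 - <<'E'
from plant import r
import cv2
s=r.get_state(); print(s)
for n in("side","top"):
    im=r.capture(n); cv2.imwrite(f"pics/{n}0.png",im[:,:,::-1]); print(n,r.camera_params(n))
    for t in["tall_c","mid_c","low_c","carton_in","seat","foot","knob_c","lever_pin","lever_pivot","beam_end","column_top"]:
        print(t,[(round(d["p"],2),[round(float(v),1) for v in d["xy"]]) for d in r.recognise(t,n)])
print(r.hold_point_z)
E
```

```text
pics
{'time_s': 0.0, 'joints': array([ 8.61790211e+01,  2.05907861e+01,  6.33511370e-01, -1.93684865e-02,
       -7.01352116e+01, -1.65078944e+01]), 'qd': array([ 0.0408132 ,  0.00782746,  0.15729295,  0.05540016, -0.07713529,
       -0.05124121]), 'joint_torque': array([ 1.59335134e-03, -5.82718921e+01,  2.93041956e+01,  6.99727044e+00,
        7.03483616e-03, -1.49113962e-04]), 'tcp_pos': array([0.23434963, 0.6324937 , 0.22563038]), 'eef_rot': array([ 1.79906152e+02, -8.82509165e-03, -2.03354622e+01]), 'contact_force': array([0.20676962, 0.43090712, 0.4469007 ]), 'moment': array([-0.01910811,  0.02804114,  0.03865936]), 'gripper_width': 0.08778404944513275}
side {'vfov': 50.85818581525841, 'cx': 322.6311488783721, 'cy': 239.74952774265665, 'distortion': array([0.03111155, 0.        , 0.        , 0.        , 0.        ]), 'R': array([[ 0.96620495, -0.2575924 , -0.00970316],
       [-0.20037732, -0.72685148, -0.65691389],
       [ 0.16216327,  0.63665775, -0.75390317]]), 't': array([-0.47178912,  0.24663535,  0.97789604])}
tall_c [(0.92, [406.6, 389.7]), (0.82, [484.2, 398.1]), (0.6,
[... 703 characters left out ...]
  0.02048828],
       [-0.98685689, -0.02825752, -0.15910685],
       [ 0.1596014 , -0.01619114, -0.98704875]]), 't': array([-0.02349302,  0.50538929,  1.4102355 ])}
tall_c [(0.81, [407.3, 206.9]), (0.67, [395.4, 161.4]), (0.67, [427.4, 156.5])]
mid_c [(0.66, [400.7, 242.1])]
low_c [(0.64, [392.8, 271.9]), (0.6, [337.9, 277.8])]
carton_in [(0.88, [396.0, 233.3])]
seat [(0.8, [219.6, 217.1])]
foot [(0.74, [195.6, 190.5]), (0.64, [198.6, 219.0])]
knob_c [(0.58, [195.3, 217.4]), (0.57, [394.1, 237.5])]
lever_pin [(0.71, [192.2, 190.1])]
lever_pivot [(0.86, [219.5, 216.9])]
beam_end [(0.88, [216.7, 217.6])]
column_top [(0.7, [215.8, 217.6]), (0.38, [402.1, 242.7]), (0.29, [197.3, 189.4])]
0.0188
```

View pics/side0.png

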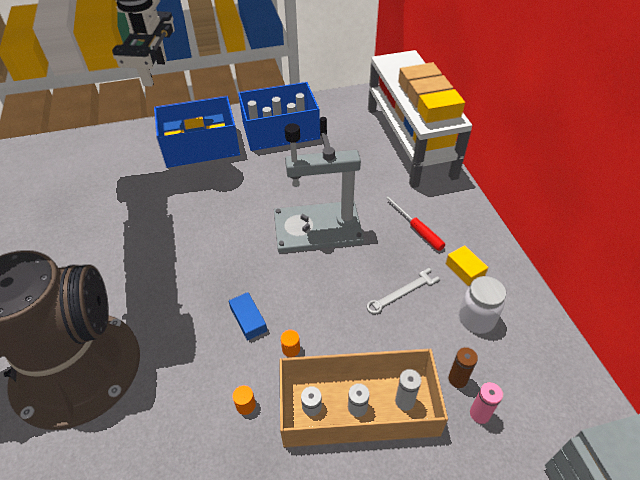

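View pics/top0.png

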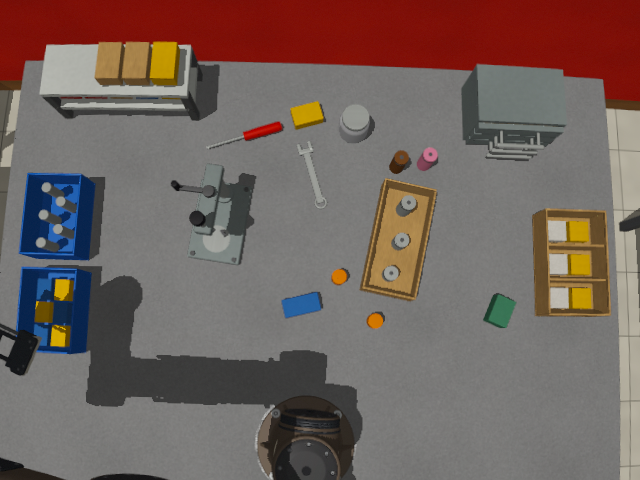

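The side view shows the box with three grey sleeves: short (311,400), middle (358,398) and tall (408,388). The stand is at (320,195), with its knob at (293,133) and lever pin at (323,126). In the top view the tall sleeve is at (407,205), the knob at (197,218) and the pin at (176,185).

These could be taken for the tall sleeve: brown (462,367), pink (487,403), the middle sleeve (358,398), and the grey rods in the blue tray (275,105). My choice is the grey one in the box at (408,388) in the side view. Next I'll check it in a close crop.

Run:
```python
import cv2
s=cv2.imread("pics/side0.png");t=cv2.imread("pics/top0.png")
def c(im,x0,y0,w,h,k,n): cv2.imwrite(n,cv2.resize(im[y0:y0+h,x0:x0+w],None,fx=k,fy=k,interpolation=cv2.INTER_CUBIC))
c(s,270,335,180,120,4,"pics/c_sbox.png")
c(s,265,110,110,145,4,"pics/c_sst.png")
c(t,350,170,100,135,4,"pics/c_tbox.png")
c(t,160,155,110,120,5,"pics/c_tst.png")
```

```text
(no output)
```

View pics/c_sbox.png

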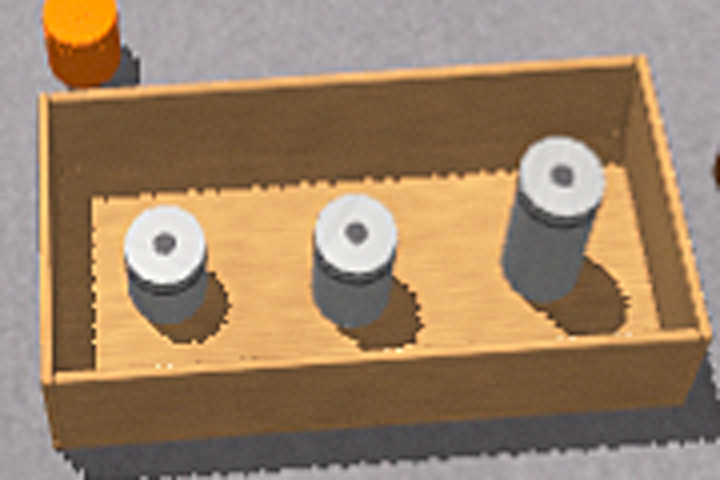

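View pics/c_sst.png

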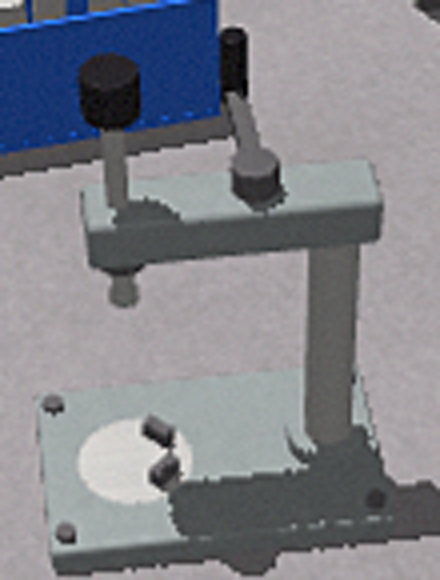

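View pics/c_tbox.png

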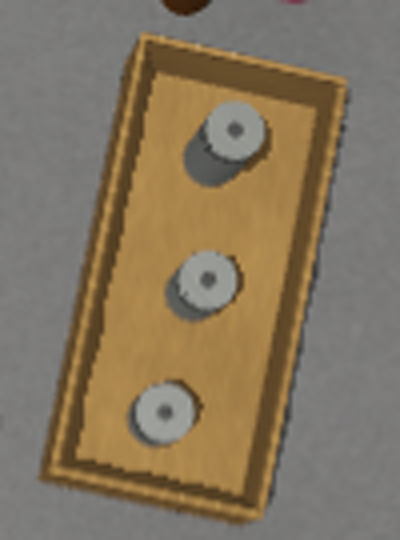

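View pics/c_tst.png

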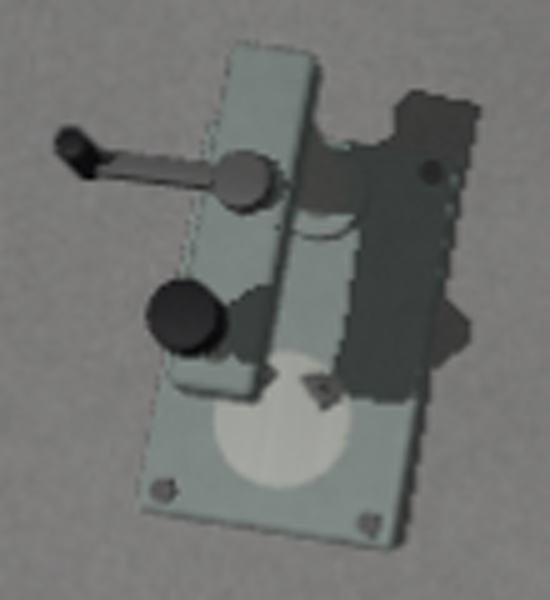

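The crop confirms it: the rightmost sleeve in the box is clearly the tallest, with its top centre at side (410,378.7) and top (408.4,201.9). Next I'll triangulate.

```bash
cat > h.py <<'E'
import numpy as np, cv2
from plant import r
def cam(n):
    p=r.camera_params(n); f=240/np.tan(np.radians(p["vfov"])/2)
    return np.array([[f,0,p["cx"]],[0,f,p["cy"]],[0,0,1]]),np.array(p["distortion"]),np.array(p["R"]),np.array(p["t"])
def ray(n,uv):
    K,D,R,t=cam(n); u=cv2.undistortPoints(np.array([[uv]],float),K,D)[0,0]
    d=R.T@np.array([u[0],u[1],1]); return -R.T@t,d/np.linalg.norm(d)
def plane(n,uv,z):
    o,d=ray(n,uv); return o+d*(z-o[2])/d[2]
def tri(a,b):
    o1,d1=ray("side",a);o2,d2=ray("top",b)
    s=np.linalg.lstsq(np.stack([d1,-d2],1),o2-o1,rcond=None)[0]
    p,q=o1+s[0]*d1,o2+s[1]*d2
    return (p+q)/2,np.linalg.norm(p-q)
def proj(n,X):
    K,D,R,t=cam(n); return cv2.projectPoints(np.array(X,float).reshape(-1,3),cv2.Rodrigues(R)[0],t,K,D)[0][:,0]
E
python3 - <<'E'
from h import *
np.set_printoptions(precision=4,suppress=True)
S=lambda x0,y0,k,u,v:(x0+(u+.5)/k-.5,y0+(v+.5)/k-.5)
sb=lambda u,v:S(270,335,4,u,v); ss=lambda u,v:S(265,110,4,u,v)
tb=lambda u,v:S(350,170,4,u,v); ts=lambda u,v:S(160,155,5,u,v)
for n,a,b,z in [("tall top",sb(561,176),tb(235,129),.095),("mid top",sb(357,233),tb(208,280),.065),("low top",sb(164,243),tb(165,412),.05),
 ("disc",ss(135,460),ts(282,421),.018),("knobtop",ss(109,70),ts(185,313),.28),("hubtop",ss(256,157),ts(243,180),.233),
 ("pintop",ss(233,33),ts(72,138),.25),("boltFL",ss(53,404),ts(163,490),.02),("boltFR",ss(66,532),ts(370,523),.02),("boltBR",ss(376,498),ts(433,172),.02)]:
    print(n,*tri(a,b),"| side",plane("side",a,z),"top",plane("top",b,z))
E
```

```text
tall top [ 0.5807 -0.2297  0.0966] 0.0011782840228199874 | side [ 0.5806 -0.229   0.095 ] top [ 0.5817 -0.2301  0.095 ]
mid top [ 0.4948 -0.2187  0.0664] 0.00041392374057871274 | side [ 0.4953 -0.2181  0.065 ] top [ 0.4948 -0.2189  0.065 ]
low top [ 0.4154 -0.1952  0.0523] 0.0005476193620333562 | side [ 0.4153 -0.1942  0.05  ] top [ 0.4159 -0.1955  0.05  ]
disc [0.4911 0.2335 0.0213] 0.0009318742624585789 | side [0.4921 0.2366 0.018 ] top [0.4911 0.234  0.018 ]
knobtop [0.4918 0.2328 0.3001] 0.00013755059306692165 | side [0.4966 0.2597 0.28  ] top [0.4956 0.2365 0.28  ]
hubtop [0.562  0.2227 0.2394] 0.001344995052821328 | side [0.5649 0.2305 0.233 ] top [0.5628 0.2238 0.233 ]
pintop [0.5701 0.2912 0.2667] 0.002008688168544886 | side [0.575  0.3138 0.25  ] top [0.5753 0.295  0.25  ]
boltFL [0.4543 0.2905 0.0226] 0.00032049840959693976 | side [0.4544 0.293  0.02  ] top [0.4547 0.291  0.02  ]
boltFR [0.4408 0.1873 0.0239] 0.00040760503377196267 | side [0.441  0.1906 0.02  ] top [0.4414 0.1878 0.02  ]
boltBR [0.618  0.164  0.0251] 0.00022319473137381255 | side [0.6197 0.1683 0.02  ] top [0.6191 0.1646 0.02  ]
```

```bash
cat > plan.py <<'E'
# usage: plan.py x y z heading tilt [n]: target TCP pose; tilt = deg from straight down, leaning forward along heading
import sys; from h import *
from scipy.spatial.transform import Rotation as Ro
from scipy.linalg import logm
np.set_printoptions(precision=4,suppress=True)
def rot(head,tilt): return Ro.from_euler('z',head,degrees=True)*Ro.from_euler('y',-tilt,degrees=True)*Ro.from_euler('x',180,degrees=True)
if __name__=="__main__":
    a=list(map(float,sys.argv[1:6])); s=r.get_state()
    T0=np.eye(4);T0[:3,:3]=Ro.from_euler('xyz',s["eef_rot"],degrees=True).as_matrix();T0[:3,3]=s["tcp_pos"]
    T1=np.eye(4);T1[:3,:3]=rot(a[3],a[4]).as_matrix();T1[:3,3]=a[:3]
    D=np.linalg.inv(T0)@T1; L=np.real(logm(D)); w=np.array([L[2,1],L[0,2],L[1,0]]); v=L[:3,3]
    n=int(sys.argv[6]) if len(sys.argv)>6 else max(1,int(np.ceil(max(np.linalg.norm(v)/.036,np.degrees(np.linalg.norm(w))/6.5))))
    print("tool z after:",T1[:3,2],"| pure shift",D[:3,3]); print(n,"rows of",np.round(v/n,5),np.round(w/n,5))
E
python3 - <<'E'
from h import *
np.set_printoptions(precision=4,suppress=True)
tb=lambda u,v:(350+(u+.5)/4-.5,170+(v+.5)/4-.5)
sb=lambda u,v:(270+(u+.5)/4-.5,335+(v+.5)/4-.5)
P=[plane("top",tb(*p),.075) for p in [(145,35),(347,83),(267,519),(44,478)]]
print(P,np.mean(P,0))
P=[plane("side",sb(*p),.075) for p in [(640,57),(708,335),(47,380),(42,95)]]
print(P,np.mean(P,0))
E
python3 plan.py 0.30 0.45 0.40 -20.3 0; python3 plan.py 0.581 -0.23 0.17 -11.8 0
```

```text
[array([ 0.6428, -0.1786,  0.075 ]), array([ 0.617 , -0.3027,  0.075 ]), array([ 0.3515, -0.253 ,  0.075 ]), array([ 0.3726, -0.1205,  0.075 ])] [ 0.496  -0.2137  0.075 ]
[array([ 0.6418, -0.1763,  0.075 ]), array([ 0.6187, -0.3009,  0.075 ]), array([ 0.3537, -0.2486,  0.075 ]), array([ 0.3774, -0.1241,  0.075 ])] [ 0.4979 -0.2125  0.075 ]
tool z after: [-0. -0. -1.] | pure shift [ 0.125   0.1488 -0.1735]
8 rows of [ 0.0156  0.0186 -0.0217] [ 0.      0.     -0.0001]
tool z after: [-0. -0. -1.] | pure shift [0.6247 0.6888 0.0565]
26 rows of [0.022  0.0282 0.0022] [-0.      0.     -0.0057]
```

```bash
python3 -m inch '0.0156 0.0186 -0.022 0 0 0 1;0.0156 0.0186 -0.022 0 0 0 1;0.0156 0.0186 -0.022 0 0 0 1;0.0156 0.0186 -0.022 0 0 0 1;0.0156 0.0186 -0.022 0 0 0 1;0.0156 0.0186 -0.022 0 0 0 1;0.0156 0.0186 -0.022 0 0 0 1;0.0156 0.0186 -0.022 0 0 0 1' 40; python3 plan.py 0.56 -0.20 0.37 -10.8 0; python3 plan.py 0.56 -0.20 0.37 -10.8 0 20
```

```text
time_s: 1.87
tcp_pos: [0.3001, 0.4487, 0.4039]
eef_rot: [-180.0, 0.0, -20.3]
contact_force: [0.4, 0.3, -0.3]
gripper_width: 0.0875
tool z after: [-0. -0. -1.] | pure shift [0.469  0.518  0.0336]
20 rows of [0.0213 0.0278 0.0017] [-0.     -0.     -0.0083]
tool z after: [-0. -0. -1.] | pure shift [0.469  0.518  0.0336]
20 rows of [0.0213 0.0278 0.0017] [-0.     -0.     -0.0083]
```

```bash
python3 -m inch '0.0213 0.0278 0.0017 0 0 -0.0083 0.66;0.0213 0.0278 0.0017 0 0 -0.0083 0.66;0.0213 0.0278 0.0017 0 0 -0.0083 0.66;0.0213 0.0278 0.0017 0 0 -0.0083 0.66;0.0213 0.0278 0.0017 0 0 -0.0083 0.66;0.0213 0.0278 0.0017 0 0 -0.0083 0.66;0.0213 0.0278 0.0017 0 0 -0.0083 0.66;0.0213 0.0278 0.0017 0 0 -0.0083 0.66;0.0213 0.0278 0.0017 0 0 -0.0083 0.66;0.0213 0.0278 0.0017 0 0 -0.0083 0.66;0.0213 0.0278 0.0017 0 0 -0.0083 0.66;0.0213 0.0278 0.0017 0 0 -0.0083 0.66;0.0213 0.0278 0.0017 0 0 -0.0083 0.66;0.0213 0.0278 0.0017 0 0 -0.0083 0.66;0.0213 0.0278 0.0017 0 0 -0.0083 0.66;0.0213 0.0278 0.0017 0 0 -0.0083 0.66;0.0213 0.0278 0.0017 0 0 -0.0083 0.66;0.0213 0.0278 0.0017 0 0 -0.0083 0.66;0.0213 0.0278 0.0017 0 0 -0.0083 0.66;0.0213 0.0278 0.0017 0 0 -0.0083 0.66'; python3 plan.py 0.581 -0.2297 0.13 -10.8 0
```

```text
time_s: 3.53
tcp_pos: [0.5583, -0.2021, 0.3686]
eef_rot: [-180.0, -0.0, -10.8]
contact_force: [0.4, 1.1, -0.3]
gripper_width: 0.0579
tool z after: [-0. -0. -1.] | pure shift [0.0274 0.0228 0.2386]
7 rows of [0.0039 0.0033 0.0341] [-0.     -0.0001 -0.    ]
```

```bash
python3 -m inch '0.0039 0.0033 0.0341 0 0 0 0.66;0.0039 0.0033 0.0341 0 0 0 0.66;0.0039 0.0033 0.0341 0 0 0 0.66;0.0039 0.0033 0.0341 0 0 0 0.66;0.0039 0.0033 0.0341 0 0 0 0.66;0.0039 0.0033 0.0341 0 0 0 0.66;0.0039 0.0033 0.0341 0 0 0 0.66;0 0 0 0 0 0 0.66'; python3 plan.py 0.581 -0.2297 0.051 -10.8 0 6
python3 - <<'E'
from h import *
for n,(x,y) in {"side":(330,290),"top":(340,140)}.items():
    im=r.capture(n)[y:y+170,x:x+200,::-1]; cv2.imwrite(f"pics/{n}1.png",cv2.resize(im,None,fx=3,fy=3))
E
```

```text
time_s: 4.2
tcp_pos: [0.5765, -0.2276, 0.1227]
eef_rot: [-180.0, 0.6, -10.9]
contact_force: [-1.6, -0.4, -0.4]
gripper_width: 0.0578
tool z after: [-0. -0. -1.] | pure shift [0.0056 0.0013 0.0716]
6 rows of [0.0009 0.0002 0.012 ] [-0.0001  0.0018 -0.0003]
```

View pics/side1.png

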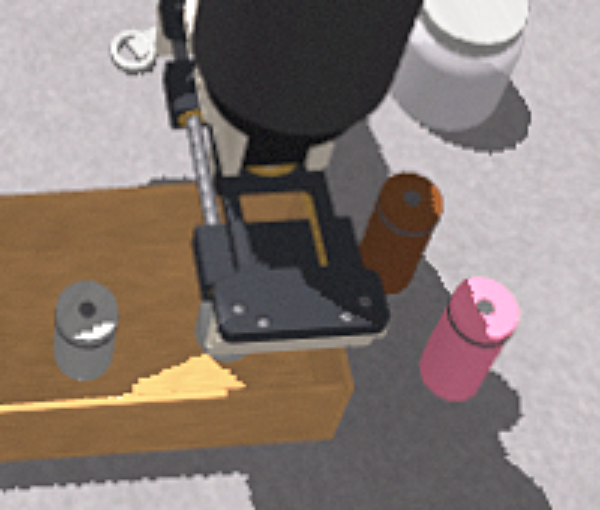

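The picture shows the gripper over the tall sleeve, with brown (crop 400,230) and pink (470,340) clear to the right and outside the box.

```bash
python3 plan.py 0.581 -0.2297 0.051 -10.8 0 6;python3 -c "
from plant import r;s=r.get_state();print(s['tcp_pos'],s['eef_rot'],s['time_s'])"
```

```text
tool z after: [-0. -0. -1.] | pure shift [0.0015 0.0012 0.0786]
6 rows of [0.0002 0.0002 0.0131] [ 0.0001  0.0004 -0.0001]
[ 0.57997531 -0.22826354  0.12958794] [ 1.79954427e+02  1.43355471e-01 -1.08163551e+01] 4.3
```

View pics/top1.png

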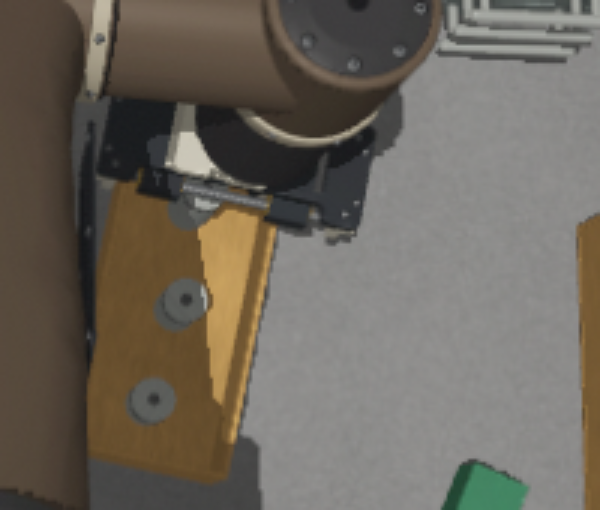

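The view shows the fingers straddling the sleeve along the box's y. The earlier offset was only lag and has settled. Next I'll descend slowly and grip.

```bash
python3 -m inch '0.0004 0.0002 0.0131 0 0 0 0.66;0.0004 0.0002 0.0131 0 0 0 0.66;0.0004 0.0002 0.0131 0 0 0 0.66;0.0003 0.0002 0.0131 0 0 0 0.66;0 0.0002 0.0131 0 0 0 0.66;0 0.0002 0.0131 0 0 0 0.66;0 0 0 0 0 0 0.66;0 0 0 0 0 0 0.66;0 0 0 0 0 0 0.3;0 0 0 0 0 0 0.3;0 0 0 0 0 0 0.3;0 0 0 0 0 0 0.3;0 0 0 0 0 0 0.3;0 0 0 0 0 0 0.3' 30
```

```text
time_s: 5.47
tcp_pos: [0.5821, -0.2296, 0.0521]
eef_rot: [180.0, -0.1, -10.8]
contact_force: [-0.1, 0.9, 5.6]
gripper_width: 0.0353
```

```bash
python3 -m inch '0 0 -0.01 0 0 0 0.3;0 0 -0.02 0 0 0 0.3;0 0 -0.03 0 0 0 0.3;0 0 -0.03 0 0 0 0.3;0 0 -0.03 0 0 0 0.3;0 0 0 0 0 0 0.3'; python3 plan.py 0.494 0.008 0.14 0 0 14
```

```text
time_s: 5.97
tcp_pos: [0.5846, -0.2305, 0.1782]
eef_rot: [180.0, -0.5, -10.8]
contact_force: [2.4, -0.4, -1.6]
gripper_width: 0.0359
tool z after: [ 0. -0. -1.] | pure shift [-0.1339 -0.2174  0.0368]
14 rows of [-0.0081 -0.0164  0.0027] [ 0.0001 -0.0006 -0.0134]
```

```bash
python3 -m inch '-0.0081 -0.0164 0.0027 0 0 -0.0134 0.3;-0.0081 -0.0164 0.0027 0 0 -0.0134 0.3;-0.0081 -0.0164 0.0027 0 0 -0.0134 0.3;-0.0081 -0.0164 0.0027 0 0 -0.0134 0.3;-0.0081 -0.0164 0.0027 0 0 -0.0134 0.3;-0.0081 -0.0164 0.0027 0 0 -0.0134 0.3;-0.0081 -0.0164 0.0027 0 0 -0.0134 0.3;-0.0081 -0.0164 0.0027 0 0 -0.0134 0.3;-0.0081 -0.0164 0.0027 0 0 -0.0134 0.3;-0.0081 -0.0164 0.0027 0 0 -0.0134 0.3;-0.0081 -0.0164 0.0027 0 0 -0.0134 0.3;-0.0081 -0.0164 0.0027 0 0 -0.0134 0.3;-0.0081 -0.0164 0.0027 0 0 -0.0134 0.3;-0.0081 -0.0164 0.0027 0 0 -0.0134 0.3;0 0 0 0 0 0 0.3;0 0 0 0 0 0 0.3'; python3 plan.py 0.494 0.008 0.051 0 0 6
```

```text
time_s: 7.3
tcp_pos: [0.4915, 0.0106, 0.1332]
eef_rot: [180.0, 0.1, 0.0]
contact_force: [0.3, -0.2, -2.2]
gripper_width: 0.0354
tool z after: [ 0. -0. -1.] | pure shift [0.0026 0.0025 0.0822]
6 rows of [0.0004 0.0004 0.0137] [0.     0.0002 0.    ]
```

```bash
python3 -m inch '0 0 0.0137 0 0 0 0.3;0 0 0.0137 0 0 0 0.3;0 0 0.0137 0 0 0 0.3;0 0 0.0137 0 0 0 0.3;0 0 0.0137 0 0 0 0.3;0 0 0.0137 0 0 0 0.3;0 0 0 0 0 0 0.3;0 0 0 0 0 0 0.3;0 0 0 0 0 0 0.3'
```

```text
time_s: 8.05
tcp_pos: [0.4929, 0.0098, 0.0519]
eef_rot: [180.0, -0.0, -0.1]
contact_force: [0.6, 0.0, -3.4]
gripper_width: 0.0353
```

```bash
python3 -m inch '0 0 0.0015 0 0 0 0.3;0 0 0.0015 0 0 0 0.3;0 0 0 0 0 0 0.3;0 0 0 0 0 0 0.3'; python3 -m inch '0 0 0.001 0 0 0 0.3;0 0 0.0006 0 0 0 0.3;0 0 0 0 0 0 0.3;0 0 0 0 0 0 0.3'
```

```text
time_s: 8.38
tcp_pos: [0.4924, 0.0101, 0.0486]
eef_rot: [-180.0, -0.0, -0.1]
contact_force: [-0.2, -0.6, -3.8]
gripper_width: 0.0352
time_s: 8.72
tcp_pos: [0.4925, 0.0102, 0.0471]
eef_rot: [-180.0, -0.0, -0.1]
contact_force: [-2.1, 0.1, 3.6]
gripper_width: 0.0356
```

```bash
python3 -m inch '0 0 0 0 0 0 0.7;0 0 0 0 0 0 0.7;0 0 0 0 0 0 0.7;0 0 0 0 0 0 0.7;0 0 -0.01 0 0 0 0.8;0 0 -0.02 0 0 0 0.8;0 0 -0.03 0 0 0 0.8;0 0 -0.03 0 0 0 0.8;0 0 -0.03 0 0 0 0.8;0 0 0 0 0 0 0.8'; python3 plan.py 0.41 0.010 0.14 0 45
```

```text
time_s: 9.55
tcp_pos: [0.4956, 0.0108, 0.1726]
eef_rot: [-179.9, -0.5, 0.0]
contact_force: [2.3, 0.1, 0.2]
gripper_width: 0.0702
tool z after: [ 0.7071 -0.     -0.7071] | pure shift [-0.0859  0.0009  0.0318]
7 rows of [-0.0134  0.0001 -0.0005] [-0.0003  0.1109 -0.0001]
```

```bash
python3 -m inch '-0.013 0 -0.0005 0 0.1109 0 0.8;-0.013 0 -0.0005 0 0.1109 0 0.8;-0.013 0 -0.0005 0 0.1109 0 0.8;-0.013 0 -0.0005 0 0.1109 0 0.8;-0.013 0 -0.0005 0 0.1109 0 0.8;-0.013 0 -0.0005 0 0.1109 0 0.8;-0.013 0 -0.0005 0 0.1109 0 0.8;0 0 0 0 0 0 0.8;0 0 0 0 0 0 0.8'; python3 plan.py 0.4351 0.010 0.1074 0 45
python3 - <<'E'
from h import *
im={n:r.capture(n) for n in("side","top")}
for n in im: cv2.imwrite(f"pics/{n}2.png",im[n][:,:,::-1])
np.set_printoptions(precision=1,suppress=True)
for n in im: print(n,proj(n,[[.4925,.010,.09],[.4925,.01,0]]),[(round(d["p"],2),[round(float(v)) for v in d["xy"]]) for d in r.recognise("tall_c",n)])
E
```

```text
time_s: 10.3
tcp_pos: [0.4685, -0.0245, 0.2498]
eef_rot: [-175.9, -34.2, -0.5]
contact_force: [0.6, 0.5, 0.4]
gripper_width: 0.0701
tool z after: [ 0.7071 -0.     -0.7071] | pure shift [-0.1079 -0.0271  0.1011]
5 rows of [-0.0234 -0.0062  0.0179] [-0.0132  0.0376 -0.0026]
side [[322.9 281.1]
 [323.3 306.5]] [(0.88, [321, 292]), (0.71, [463, 366]), (0.69, [484, 400]), (0.47, [325, 141])]
top [[306.6 236.3]
 [306.4 241.9]] [(0.86, [426, 158]), (0.74, [396, 162])]
```

View pics/side2.png

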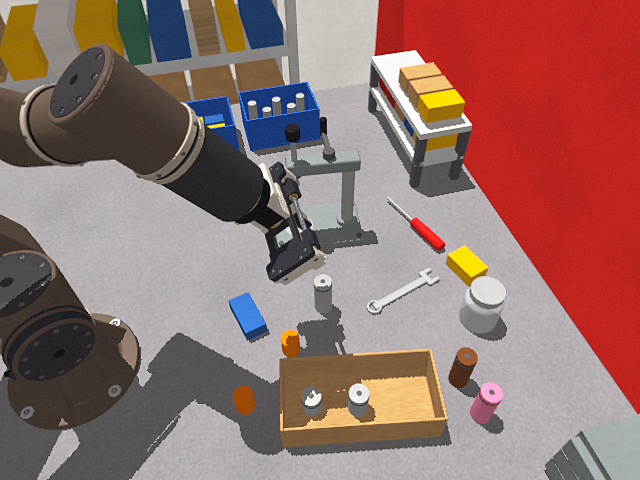

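View pics/top2.png

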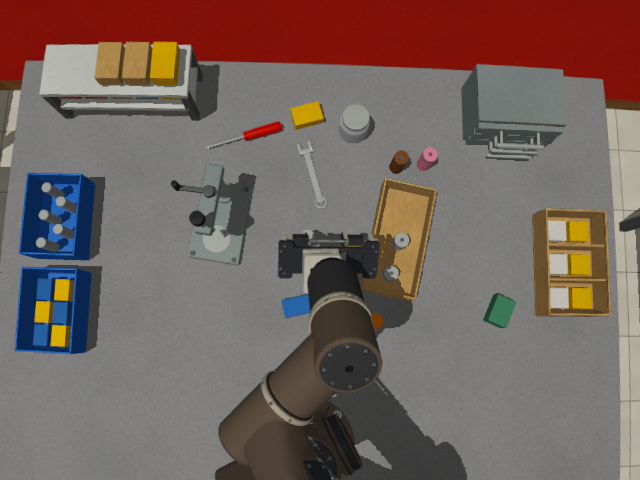

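The side view shows the sleeve standing on the bench at (322,281–306), where it was predicted, and the two short sleeves standing in the box. The top view confirms that the arm has not followed the tilt exactly, so I'm checking the joints.

```bash
python3 -c "
from plant import r;s=r.get_state();print(s['tcp_pos'],s['eef_rot'],s['joints'],s['qd'],s['time_s'])"
```

```text
[ 0.46878033 -0.02353534  0.24794771] [-176.07450317  -33.94904434   -0.27548562] [ 28.66976422 -22.30652752 -58.23127173  29.90445343 -24.87802246
  38.20336473] [0.12909068 0.43734804 0.02536199 0.0188445  0.11706017 0.12201922] 10.5
```

```bash
cat > dat.py <<'E'
import json;from plant import r
s=r.get_state();open('dat.jsonl','a').write(json.dumps({k:list(map(float,s[k])) for k in('joints','tcp_pos','eef_rot')})+"\n")
print(s['tcp_pos'].round(4),s['eef_rot'].round(1),s['joints'].round(2))
E
python3 dat.py
python3 - <<'E'
import json
d=json.dumps({'joints':[86.179,20.546,.682,0,-70.136,-16.507],'tcp_pos':[.235,.633,.227],'eef_rot':[180,0,-20.33]})
open('dat.jsonl','a').write(d+"\n")
E
python3 plan.py 0.45 -0.01 0.20 25 30
```

```text
[ 0.4688 -0.0235  0.2479] [-176.1  -33.9   -0.3] [ 28.67 -22.31 -58.23  29.9  -24.88  38.2 ]
tool z after: [ 0.4532  0.2113 -0.866 ] | pure shift [-0.0424 -0.0114  0.0301]
4 rows of [-0.0097 -0.0041  0.0082] [ 0.0415 -0.0201 -0.0928]
```

```bash
python3 -m inch '-0.0097 -0.0041 0.0082 0.0415 -0.0201 -0.0928 0.8;-0.0097 -0.0041 0.0082 0.0415 -0.0201 -0.0928 0.8;-0.0097 -0.0041 0.0082 0.0415 -0.0201 -0.0928 0.8;-0.0097 -0.0041 0.0082 0.0415 -0.0201 -0.0928 0.8;0 0 0 0 0 0 0.8;0 0 0 0 0 0 0.8' ; python3 dat.py; python3 -m inch '0.004 0 -0.02 0 0 0 0.8;0.004 0 -0.02 0 0 0 0.8;0.004 0 -0.02 0 0 0 0.8;0 0 0 0 0 0 0.8;0 0 0 0 0 0 0.8'; python3 dat.py
```

```text
time_s: 11.0
tcp_pos: [0.4562, -0.0136, 0.2107]
eef_rot: [-179.4, -30.8, 19.2]
contact_force: [0.2, 0.0, 0.2]
gripper_width: 0.0702
[ 0.4562 -0.0136  0.2107] [-179.4  -30.8   19.2] [ 25.3  -17.99 -50.78   5.55 -26.64  79.82]
time_s: 11.42
tcp_pos: [0.4369, -0.0212, 0.2702]
eef_rot: [-179.4, -31.0, 19.3]
contact_force: [-1.4, -0.4, -0.7]
gripper_width: 0.0702
[ 0.4369 -0.0212  0.2702] [-179.4  -31.    19.3] [ 25.88 -24.36 -45.47   4.57 -38.05  80.76]
```

```bash
cat > fk.py <<'E'
import numpy as np, json
from scipy.optimize import least_squares
from scipy.spatial.transform import Rotation as Ro
E=lambda a,x:Ro.from_euler(a,x,degrees=True)
def fk(q,p,s4):
    a1,off,h0,L1,e,L2,offw,d=p
    R1=E('z',q[0]);Rf=R1*E('y',q[1]-q[2]);R4=Rf*E('x',s4*q[3]);R5=R4*E('y',-q[4])
    pos=R1.apply([a1,off,h0])+(R1*E('y',q[1])).apply([0,0,L1])+Rf.apply([L2,0,e])+R4.apply([0,offw,0])+R5.apply([d,0,0])
    # tool: z=X5 ; J6 about it
    R=R5*E('x',0)
    return pos,R5
def load(): return [json.loads(l) for l in open('dat.jsonl')]
def tz(D): return E('xyz',D['eef_rot']).as_matrix()[:,2]
E
python3 - <<'E'
from fk import *
D=load()
for s4 in(1,-1):
    f=lambda p:np.concatenate([fk(x['joints'],p,s4)[0]-x['tcp_pos'] for x in D]+[.003*(np.array(p)-[.1,-.1,.35,.35,0,.35,-.1,.25])])
    o=least_squares(f,[.1,-.1,.35,.35,0,.35,-.1,.25]); print(s4,o.x.round(4),np.abs(f(o.x)[:3*len(D)]).max())
    for x in D: print(tz(x).round(3),fk(x['joints'],o.x,s4)[1].as_matrix()[:,0].round(3), (tz(x)-fk(x['joints'],o.x,s4)[1].as_matrix()[:,0]).round(3))
E
```

```text
1 [ 0.2248 -0.4138  0.0484  0.3581 -0.0131  0.3208  0.2062  0.0151] 0.02105410290141027
[ 0.557  0.066 -0.828] [ 0.356  0.434 -0.828] [ 0.201 -0.368  0.   ]
[-0. -0. -1.] [ 0.  0. -1.] [-0. -0.  0.]
[ 0.479  0.179 -0.859] [ 0.442  0.257 -0.859] [ 0.037 -0.078  0.   ]
[ 0.483  0.18  -0.857] [ 0.44   0.268 -0.857] [ 0.043 -0.088 -0.   ]
-1 [ 1.100e-03 -7.000e-04  1.977e-01  6.002e-01  4.000e-04  4.629e-01
 -1.913e-01  3.758e-01] 0.0002191149232808609
[ 0.557  0.066 -0.828] [ 0.557  0.066 -0.828] [-0.  0. -0.]
[-0. -0. -1.] [ 0.  0. -1.] [-0. -0.  0.]
[ 0.479  0.179 -0.859] [ 0.479  0.179 -0.859] [0. 0. 0.]
[ 0.483  0.18  -0.857] [ 0.483  0.18  -0.857] [-0.  0. -0.]
```

```bash
cat >> fk.py <<'E'
P=[0,0,.1977,.6002,0,.4629,-.1913,.3758]
lo=np.array([-176,-82,-58.2,-173.8,-174.7]);hi=np.array([176,121.7,71.7,95.5,-.2])
def full(q):
    pos,R5=fk(q,P,-1); return pos,R5
def ik(tcp,head,tilt,seed=None):
    h,t=np.radians([head,tilt]); z=np.array([np.cos(h)*np.sin(t),np.sin(h)*np.sin(t),-np.cos(t)])
    best=None
    for s in ([seed] if seed is not None else [[30,0,-40,a,-40] for a in(0,40,-40,-90)]):
        def f(q):
            p,R=fk(q,P,-1); return np.concatenate([(p-tcp)*5,R.as_matrix()[:,0]-z])
        o=least_squares(f,np.clip(s,lo+.1,hi-.1),bounds=(lo,hi),x_scale=30)
        if best is None or o.cost<best.cost-1e-12: best=o
    p,R=fk(best.x,P,-1)
    return best.x,np.linalg.norm(p-tcp),np.degrees(np.linalg.norm(R.as_matrix()[:,0]-z))
def grasp_tcp(g,head,tilt,back=0):
    h,t=np.radians([head,tilt]); z=np.array([np.cos(h)*np.sin(t),np.sin(h)*np.sin(t),-np.cos(t)])
    return np.array(g)+(.0188-back)*z
E
python3 - <<'E'
from fk import *
for nm,g in(("pick",[.4925,.01,.05]),("seat",[.4915,.2335,.068])):
  for head in(-8,10,25,46,60):
    for tilt in(30,40,45):
      out=[]
      for back in(0,.07):
        q,e,a=ik(grasp_tcp(g,head,tilt,back),head,tilt); out.append((round(e*1e3,1),round(a,1),q.round(0).astype(int).tolist()))
      print(nm,head,tilt,out)
E
```

```text
pick -8 30 [(np.float64(5.0), np.float64(5.5), [-20, 10, -51, -159, -3]), (np.float64(13.8), np.float64(11.9), [30, -2, -58, 28, -19])]
pick -8 40 [(np.float64(0.1), np.float64(0.0), [-8, 9, -41, -115, 0]), (np.float64(6.4), np.float64(4.5), [-12, -2, -48, -126, 0])]
pick -8 45 [(np.float64(5.1), np.float64(4.0), [-6, 8, -41, -108, 0]), (np.float64(0.8), np.float64(0.5), [-9, -3, -47, -115, 0])]
pick 10 30 [(np.float64(5.0), np.float64(5.8), [21, 10, -48, -26, 0]), (np.float64(5.9), np.float64(6.6), [25, -3, -58, 7, -7])]
pick 10 40 [(np.float64(0.1), np.float64(0.1), [10, 9, -41, -67, 0]), (np.float64(6.5), np.float64(4.6), [13, -2, -47, -57, -1])]
pick 10 45 [(np.float64(0.0), np.float64(0.0), [-19, 11, -42, -104, -21]), (np.float64(0.9), np.float64(0.6), [9, -2, -47, -67, -1])]
pick 25 30 [(np.float64(0.0), np.float64(0.0), [18, 9, -45, -29, -7]), (np.float64(0.0), np.float64(0.0), [23, -2, -54, -7, -9])]
pick 25 40 [(np.float64(0.0), np.float64(0.0), [-5, 11, -37, -72, -20]), (np.float64(0.0), np.float64(0.0), [2, -1, -42, -54, -18])]
pick 25 45 [(np.float64(0.0), np.float64(0.0)
[... 2166 characters left out ...]
float64(0.0), [46, 0, -51, 0, -9])]
seat 46 40 [(np.float64(0.0), np.float64(0.0), [28, 11, -34, -61, -13]), (np.float64(0.0), np.float64(0.0), [36, 1, -42, -39, -10])]
seat 46 45 [(np.float64(0.0), np.float64(0.0), [15, 13, -33, -81, -22]), (np.float64(0.0), np.float64(0.0), [20, 2, -37, -65, -20])]
seat 60 30 [(np.float64(0.0), np.float64(0.0), [33, 13, -32, -37, -22]), (np.float64(0.0), np.float64(0.0), [33, 4, -34, -29, -28])]
seat 60 40 [(np.float64(0.0), np.float64(0.0), [19, 14, -29, -62, -29]), (np.float64(0.0), np.float64(0.0), [18, 5, -32, -53, -32])]
seat 60 45 [(np.float64(0.0), np.float64(0.0), [12, 16, -29, -72, -34]), (np.float64(0.0), np.float64(0.0), [10, 7, -31, -64, -37])]
```

```bash
python3 - <<'E'
from fk import *
s=[20,-20,-45,-5,-38]
for b in(.17,.12,.07,0):
    t=grasp_tcp([.4925,.01,.05],60,45,b); q,e,a=ik(t,60,45,s); s=q; print(b,t.round(4),q.round(1),e,a)
for z,x in((.16,.4915),(.10,.4915),(.068,.4915)):
    t=grasp_tcp([x-.0,.2335,z],60,45,0); q,e,a=ik(t,60,45,s); s=q; print(t.round(4),q.round(1),e,a)
E
python3 plan.py 0.439 -0.0826 0.1569 60 45
```

```text
0.17 [ 0.439  -0.0826  0.1569] [-29.2   9.8 -21.8 -49.8 -67.8] 5.358981703708049e-11 1.728460681366383e-08
0.12 [ 0.4567 -0.052   0.1216] [-25.4  12.5 -23.7 -52.7 -62.4] 5.650833432153205e-16 2.915026515950545e-14
0.07 [ 0.4744 -0.0214  0.0862] [-21.8  15.9 -25.  -56.2 -57.4] 4.295506004209738e-15 4.999848145263362e-13
0 [0.4991 0.0215 0.0367] [-17.3  21.5 -25.6 -61.9 -51.4] 2.240886539642652e-12 8.087048663220619e-10
[0.4981 0.245  0.1467] [ 19.2   4.4 -28.2 -56.4 -33.7] 1.8619234230782888e-12 5.033295886519584e-10
[0.4981 0.245  0.0867] [ 14.3  11.4 -29.  -66.6 -33.4] 3.4170229686923763e-10 3.107022299759338e-08
[0.4981 0.245  0.0547] [ 11.6  15.6 -29.3 -72.1 -33.8] 3.952194138062539e-13 3.758752502005455e-11
tool z after: [ 0.3536  0.6124 -0.7071] | pure shift [-0.0741  0.0595  0.087 ]
7 rows of [-0.0143  0.0076  0.0093] [ 0.0613  0.0329 -0.0803]
```

```bash
python3 -m inch '-0.01 0.0053 0.0065 0.0429 0.023 -0.0562 0.8;-0.01 0.0053 0.0065 0.0429 0.023 -0.0562 0.8;-0.01 0.0053 0.0065 0.0429 0.023 -0.0562 0.8;-0.01 0.0053 0.0065 0.0429 0.023 -0.0562 0.8;-0.01 0.0053 0.0065 0.0429 0.023 -0.0562 0.8;-0.01 0.0053 0.0065 0.0429 0.023 -0.0562 0.8;-0.01 0.0053 0.0065 0.0429 0.023 -0.0562 0.8;-0.01 0.0053 0.0065 0.0429 0.023 -0.0562 0.8;-0.01 0.0053 0.0065 0.0429 0.023 -0.0562 0.8;-0.01 0.0053 0.0065 0.0429 0.023 -0.0562 0.8;0 0 0 0 0 0 0.8;0 0 0 0 0 0 0.8;0 0 0 0 0 0 0.8'; python3 dat.py; python3 plan.py 0.439 -0.0826 0.1569 60 45
```

```text
time_s: 12.5
tcp_pos: [0.4244, -0.055, 0.1974]
eef_rot: [-176.9, -37.2, 46.0]
contact_force: [-0.5, -1.0, -0.3]
gripper_width: 0.0698
[ 0.4244 -0.055   0.1974] [-176.9  -37.2   46. ] [-16.49  -3.73 -27.24 -41.3  -58.1  173.49]
tool z after: [ 0.3536  0.6124 -0.7071] | pure shift [-0.0322  0.0311  0.0247]
3 rows of [-0.0122  0.0097  0.007 ] [ 0.0354  0.0436 -0.0625]
```

```bash
sed -i "s/T1\[:3,:3\]=rot(a\[3\],a\[4\]).as_matrix()/T1[:3,:3]=(rot(a[3],a[4])*Ro.from_euler('z',180 if len(sys.argv)>7 else 0,degrees=True)).as_matrix()/" plan.py
python3 -m inch '0 0 0 0 0 0.12 0.8;0 0 0 0 0 0.12 0.8;0 0 0 0 0 0.12 0.8;0 0 0 0 0 0.12 0.8;0 0 0 0 0 0.12 0.8;0 0 0 0 0 0.12 0.8;0 0 0 0 0 0.12 0.8;0 0 0 0 0 0.12 0.8;0 0 0 0 0 0.12 0.8;0 0 0 0 0 0.12 0.8;0 0 0 0 0 0.12 0.8;0 0 0 0 0 0.12 0.8;0 0 0 0 0 0.12 0.8' ; python3 -m inch '0 0 0 0 0 0.12 0.8;0 0 0 0 0 0.12 0.8;0 0 0 0 0 0.12 0.8;0 0 0 0 0 0.12 0.8;0 0 0 0 0 0.12 0.8;0 0 0 0 0 0.12 0.8;0 0 0 0 0 0.12 0.8;0 0 0 0 0 0.12 0.8;0 0 0 0 0 0.12 0.8;0 0 0 0 0 0.12 0.8;0 0 0 0 0 0.12 0.8;0 0 0 0 0 0.12 0.8;0 0 0 0 0 0.12 0.8'; python3 dat.py; python3 plan.py 0.439 -0.0826 0.1569 60 45 4 f
```

```text
time_s: 13.58
tcp_pos: [0.4245, -0.0544, 0.1984]
eef_rot: [-142.7, 2.2, -41.8]
contact_force: [0.0, -0.4, -0.6]
gripper_width: 0.07
time_s: 14.67
tcp_pos: [0.4245, -0.0544, 0.1984]
eef_rot: [177.7, 37.3, -132.7]
contact_force: [-0.1, 0.2, 0.3]
gripper_width: 0.0702
[ 0.4245 -0.0544  0.1984] [ 177.7   37.3 -132.7] [-16.43  -3.86 -27.22 -41.32 -58.11  -5.58]
tool z after: [ 0.3536  0.6124 -0.7071] | pure shift [ 0.0339 -0.0308  0.0252]
4 rows of [ 0.0095 -0.0073  0.0053] [-0.0265 -0.0326 -0.0423]
```

```bash
python3 -m inch '0.0095 -0.0073 0.0053 -0.0265 -0.0326 -0.0423 0.8;0.0095 -0.0073 0.0053 -0.0265 -0.0326 -0.0423 0.8;0.0095 -0.0073 0.0053 -0.0265 -0.0326 -0.0423 0.8;0.0095 -0.0073 0.0053 -0.0265 -0.0326 -0.0423 0.8;0 0 0 0 0 0 0.8;0 0 0 0 0 0 0.8'; python3 dat.py; python3 plan.py 0.4602 -0.0459 0.1145 60 45 3 f
```

```text
time_s: 15.17
tcp_pos: [0.4381, -0.0842, 0.1557]
eef_rot: [179.9, 44.9, -119.9]
contact_force: [-0.1, 0.1, 0.6]
gripper_width: 0.0702
[ 0.4381 -0.0842  0.1557] [ 179.9   44.9 -119.9] [-29.54   9.94 -21.77 -49.62 -67.98  23.34]
tool z after: [ 0.3536  0.6124 -0.7071] | pure shift [-0.0022 -0.0001  0.0604]
3 rows of [-0.0007 -0.      0.0202] [ 0.0008 -0.0004  0.0003]
```

```bash
python3 -m inch '-0.0003 0 0.02 0 0 0 0.8;-0.0003 0 0.02 0 0 0 0.8;-0.0003 0 0.02 0 0 0 0.8;0 0 0.02 0 0 0 0.8;0 0 0 0 0 0 0.8;0 0 0 0 0 0 0.8'; python3 plan.py 0.4991 0.0215 0.0367 60 45 6 f
python3 - <<'E'
from h import *
for n,(x,y) in {"side":(220,200),"top":(230,150)}.items():
    im=r.capture(n)[y:y+170,x:x+200,::-1]; cv2.imwrite(f"pics/{n}3.png",cv2.resize(im,None,fx=3,fy=3))
E
```

```text
time_s: 15.67
tcp_pos: [0.4666, -0.0334, 0.1017]
eef_rot: [-179.8, 44.9, -119.5]
contact_force: [0.3, -0.6, 0.7]
gripper_width: 0.0702
tool z after: [ 0.3536  0.6124 -0.7071] | pure shift [ 0.0007 -0.0009  0.0911]
6 rows of [ 0.0001 -0.0001  0.0152] [ 0.0004 -0.0002  0.001 ]
```

View pics/side3.png

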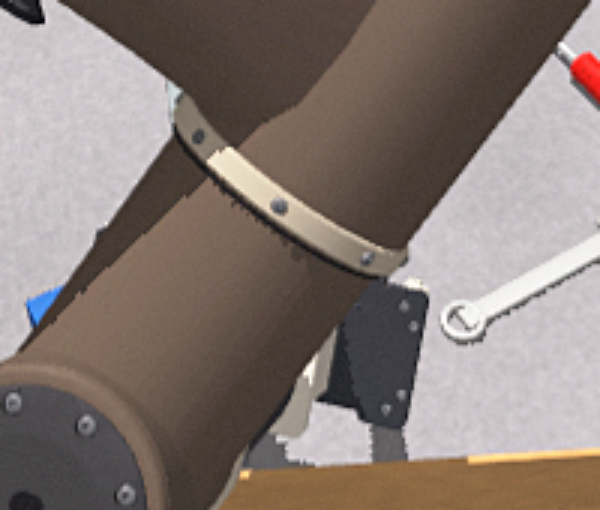

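View pics/top3.png

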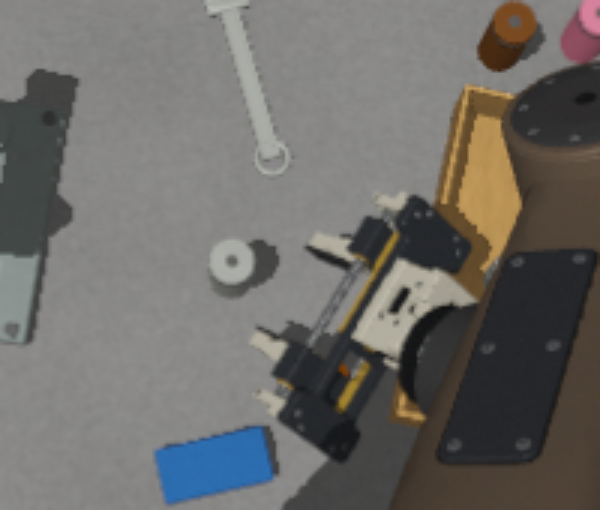

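The sleeve stands upright at top crop (232,262), with the open fingers at (330,245) and (270,345) lined up on it. Next I'll advance.

```bash
python3 -m inch '0 -0.0001 0.0152 0 0 0 0.8;0 -0.0001 0.0152 0 0 0 0.8;0 -0.0001 0.0152 0 0 0 0.8;0 -0.0001 0.0152 0 0 0 0.8;0 0 0.012 0 0 0 0.8;0 0 0.008 0 0 0 0.8;0 0 0 0 0 0 0.8;0 0 0 0 0 0 0.8;0 0 0 0 0 0 0.8'; python3 plan.py 0.4991 0.0215 0.0367 60 45 1 f
```

```text
time_s: 16.52
tcp_pos: [0.4961, 0.0144, 0.044]
eef_rot: [-179.8, 45.0, -119.6]
contact_force: [0.1, 0.1, -0.2]
gripper_width: 0.0701
tool z after: [ 0.3536  0.6124 -0.7071] | pure shift [-0.0002  0.0009  0.0106]
1 rows of [-0.0002  0.0009  0.0106] [ 0.0011 -0.0003  0.005 ]
```

```bash
python3 -m inch '0 0.0009 0.0053 0 0 0.005 0.8;0 0 0.0053 0 0 0 0.8;0 0 0 0 0 0 0.8;0 0 0 0 0 0 0.8;0 0 0 0 0 0 0.8;0 0 0 0 0 0 0.3;0 0 0 0 0 0 0.3;0 0 0 0 0 0 0.3;0 0 0 0 0 0 0.3;0 0 0 0 0 0 0.3;0 0 0 0 0 0 0.3;0 0 0 0 0 0 0.3' 40; python3 dat.py
```

```text
time_s: 17.52
tcp_pos: [0.4989, 0.0217, 0.0365]
eef_rot: [179.9, 45.0, -120.0]
contact_force: [-1.3, 0.1, 0.9]
gripper_width: 0.0356
[0.4989 0.0217 0.0365] [ 179.9   45.  -120. ] [-17.48  21.48 -25.64 -61.84 -51.56  31.89]
```

```bash
python3 plan.py 0.4989 0.0217 0.076 60 45 3 f; python3 -c "
import sys;from plan import *
R=(rot(60,45)*Ro.from_euler('z',180,degrees=True)).as_matrix();print(R.T.round(4)); 
print('x_stand',R.T@[.9914,-.1305,0],'move',R.T@[.4731-.4989,.2483-.0217,-.001])"
```

```text
tool z after: [ 0.3536  0.6124 -0.7071] | pure shift [-0.0279  0.0001 -0.0279]
3 rows of [-0.0093  0.     -0.0093] [ 0.0004  0.     -0.0001]
[[-0.3536 -0.6124 -0.7071]
 [-0.866   0.5    -0.    ]
 [ 0.3536  0.6124 -0.7071]]
x_stand [-0.2706 -0.9238  0.2706] move [-0.1289  0.1356  0.1303]
```

```bash
python3 -m inch '-0.005 0 -0.005 0 0 0 0.3;-0.01 0 -0.01 0 0 0 0.3;-0.0129 0 -0.0129 0 0 0 0.3;0 0 0 0 0 0 0.3;-0.0107 0.0113 0.0109 0 0 0 0.3;-0.0107 0.0113 0.0109 0 0 0 0.3;-0.0107 0.0113 0.0109 0 0 0 0.3;-0.0107 0.0113 0.0109 0 0 0 0.3;-0.0107 0.0113 0.0109 0 0 0 0.3;-0.0107 0.0113 0.0109 0 0 0 0.3;-0.0107 0.0113 0.0109 0 0 0 0.3;-0.0107 0.0113 0.0109 0 0 0 0.3;-0.0107 0.0113 0.0109 0 0 0 0.3;-0.0107 0.0113 0.0109 0 0 0 0.3;0 0 0 0 0 0 0.3;0 0 0 0 0 0 0.3;0 0 0 0 0 0 0.3'; python3 dat.py;python3 plan.py 0.4731 0.2483 0.062 60 45 3 f
python3 - <<'E'
from h import *
for n,(x,y) in {"side":(220,100),"top":(130,130)}.items():
    im=r.capture(n)[y:y+170,x:x+200,::-1]; cv2.imwrite(f"pics/{n}4.png",cv2.resize(im,None,fx=3,fy=3))
E
```

```text
time_s: 18.93
tcp_pos: [0.4771, 0.2101, 0.0742]
eef_rot: [179.9, 44.9, -120.0]
contact_force: [0.3, 0.3, -4.2]
gripper_width: 0.0351
[0.4771 0.2101 0.0742] [ 179.9   44.9 -120. ] [  8.26  11.49 -31.5  -68.39 -36.7   15.67]
tool z after: [ 0.3536  0.6124 -0.7071] | pure shift [-0.0134  0.0225  0.0306]
3 rows of [-0.0044  0.0075  0.0102] [ 0.0005 -0.0003  0.0001]
```

View pics/side4.png

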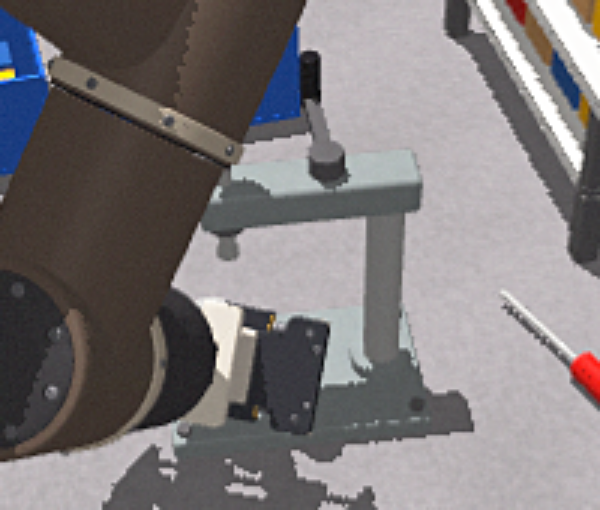

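View pics/top4.png

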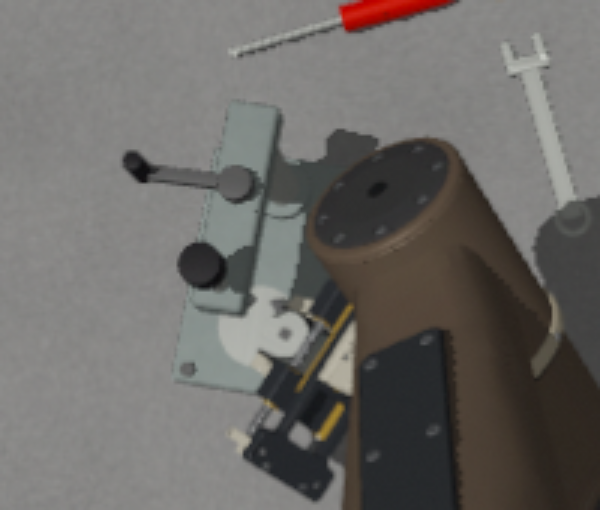

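The top view shows the sleeve at crop (285,335), upright, at the right edge of the white disc. It is about 38 mm short in y because the move was limited by speed. The stand's knob and pin are untouched.

```bash
python3 -m inch '-0.0055 0.0056 0.0055 0 0 0 0.3;-0.0055 0.0056 0.0055 0 0 0 0.3;-0.0055 0.0056 0.0055 0 0 0 0.3;-0.0055 0.0056 0.0055 0 0 0 0.3;0 0 0 0 0 0 0.3;0 0 0 0 0 0 0.3;0 0 0 0 0 0 0.3'; python3 dat.py;python3 plan.py 0.4731 0.2483 0.0565 60 45 3 f
```

```text
time_s: 19.62
tcp_pos: [0.4735, 0.2487, 0.0745]
eef_rot: [180.0, 45.0, -120.0]
contact_force: [0.9, -0.2, -3.7]
gripper_width: 0.0355
[0.4735 0.2487 0.0745] [ 180.   45. -120.] [ 14.01  11.15 -31.63 -69.92 -32.84  12.76]
tool z after: [ 0.3536  0.6124 -0.7071] | pure shift [0.0131 0.0001 0.0124]
3 rows of [0.0044 0.     0.0041] [ 0.0004 -0.0001  0.0002]
```

```bash
python3 -m inch '0.0044 0 0.0044 0 0 0 0.3;0.0044 0 0.0044 0 0 0 0.3;0.0036 0 0.0036 0 0 0 0.3;0 0 0 0 0 0 0.3;0 0 0 0 0 0 0.3'; python3 dat.py
python3 - <<'E'
from h import *
for n,(x,y) in {"side":(220,100),"top":(130,130)}.items():
    im=r.capture(n)[y:y+170,x:x+200,::-1]; cv2.imwrite(f"pics/{n}5.png",cv2.resize(im,None,fx=3,fy=3))
E
```

```text
time_s: 20.03
tcp_pos: [0.4737, 0.248, 0.0567]
eef_rot: [179.9, 45.0, -120.1]
contact_force: [0.1, -0.9, -3.4]
gripper_width: 0.0352
[0.4737 0.248  0.0567] [ 179.9   45.  -120.1] [ 12.17  13.64 -31.82 -73.15 -33.2   18.05]
```

View pics/top5.png

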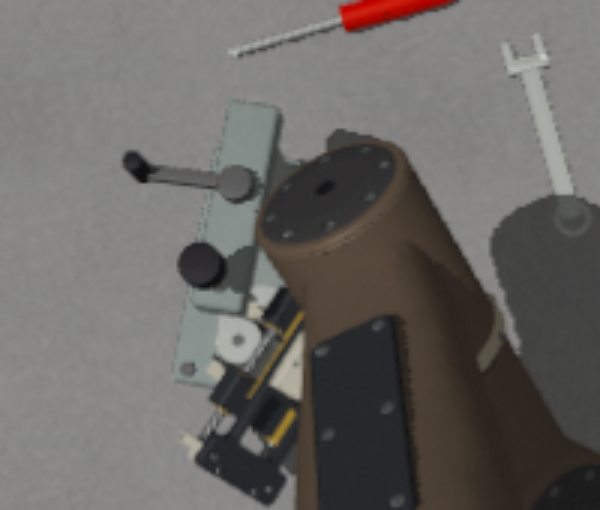

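The sleeve's top shows at crop (238,340) on the disc in front of the beam, with nothing touching. Next I'll slide it in along the stand's x.

```bash
python3 -m inch '-0.0011 -0.0037 0.0011 0 0 0 0.3;-0.0011 -0.0037 0.0011 0 0 0 0.3;-0.0011 -0.0037 0.0011 0 0 0 0.3;-0.0011 -0.0037 0.0011 0 0 0 0.3;-0.0011 -0.0037 0.0011 0 0 0 0.3;0 0 0 0 0 0 0.3;0 0 0 0 0 0 0.3;0 0 0 0 0 0 0.3'; python3 dat.py;  python3 -m inch '-0.0003 -0.0009 0.0003 0 0 0 0.3;-0.0003 -0.0009 0.0003 0 0 0 0.3;0 0 0 0 0 0 0.3;0 0 0 0 0 0 0.3'; python3 -m inch '-0.0003 -0.0009 0.0003 0 0 0 0.3;0 0 0 0 0 0 0.3;0 0 0 0 0 0 0.3'
```

```text
time_s: 20.8
tcp_pos: [0.4934, 0.2459, 0.0569]
eef_rot: [179.9, 45.0, -120.0]
contact_force: [-0.5, -0.3, -3.5]
gripper_width: 0.0352
[0.4934 0.2459 0.0569] [ 179.9   45.  -120. ] [ 11.74  14.89 -29.85 -72.   -33.73  17.06]
time_s: 21.13
tcp_pos: [0.4956, 0.2458, 0.0571]
eef_rot: [179.9, 45.0, -120.0]
contact_force: [-0.2, 0.5, -3.0]
gripper_width: 0.0353
time_s: 21.38
tcp_pos: [0.4966, 0.2457, 0.0571]
eef_rot: [179.9, 45.0, -120.0]
contact_force: [0.0, -0.1, -3.6]
gripper_width: 0.0352
```

```bash
python3 -m inch '-0.0003 -0.0009 0.0003 0 0 0 0.3;0 0 0 0 0 0 0.3;0 0 0 0 0 0 0.3'|sed -n 2,4p; python3 -m inch '-0.0003 -0.0009 0.0003 0 0 0 0.3;0 0 0 0 0 0 0.3;0 0 0 0 0 0 0.3'|sed -n 2,4p
```

```text
tcp_pos: [0.4976, 0.2456, 0.057]
eef_rot: [179.9, 45.0, -120.0]
contact_force: [-0.6, 0.3, -4.2]
tcp_pos: [0.4985, 0.2456, 0.057]
eef_rot: [179.9, 45.0, -120.0]
contact_force: [-0.5, 0.4, -4.5]
```

```bash
python3 -m inch '-0.0003 -0.0009 0.0003 0 0 0 0.3;0 0 0 0 0 0 0.3;0 0 0 0 0 0 0.3'|sed -n 2,4p; python3 -m inch '-0.0003 -0.0009 0.0003 0 0 0 0.3;0 0 0 0 0 0 0.3;0 0 0 0 0 0 0.3'|sed -n 2,4p
```

```text
tcp_pos: [0.4989, 0.2458, 0.0569]
eef_rot: [179.9, 45.0, -120.0]
contact_force: [-2.1, 0.6, -2.6]
tcp_pos: [0.4993, 0.2459, 0.0568]
eef_rot: [179.8, 45.0, -120.1]
contact_force: [-5.0, 2.4, -3.0]
```

```bash
python3 -m inch '0.0006 0 0.0006 0 0 0 0.3;0.0006 0 0.0006 0 0 0 0.3;0 0 0 0 0 0 0.3;0 0 0 0 0 0 0.3'|sed -n 2,4p; python3 -m inch '0.0004 0 0.0004 0 0 0 0.3;0 0 0 0 0 0 0.3;0 0 0 0 0 0 0.3'|sed -n 2,4p
```

```text
tcp_pos: [0.4998, 0.2462, 0.0555]
eef_rot: [179.8, 45.0, -120.1]
contact_force: [-3.5, 3.9, -2.2]
tcp_pos: [0.4999, 0.2464, 0.0551]
eef_rot: [179.8, 45.1, -120.0]
contact_force: [-4.4, 4.8, -1.8]
```

```bash
python3 -m inch '0.0004 0 0.0004 0 0 0 0.3;0 0 0 0 0 0 0.3;0 0 0 0 0 0 0.3'|sed -n 2,4p; python3 -m inch '0.0003 0 0.0003 0 0 0 0.3;0 0 0 0 0 0 0.3;0 0 0 0 0 0 0.3'|sed -n 2,4p
```

```text
tcp_pos: [0.5, 0.2464, 0.0546]
eef_rot: [179.8, 45.1, -120.0]
contact_force: [-4.5, 3.8, -1.2]
tcp_pos: [0.5, 0.2465, 0.0546]
eef_rot: [179.8, 45.1, -120.0]
contact_force: [-5.2, 2.8, 2.0]
```

```bash
python3 -m inch '-0.0007 0.0004 0.0007 0 0 0 0.3;0 0 0 0 0 0 0.3;0 0 0 0 0 0 0.3'|sed -n 2,4p
```

```text
tcp_pos: [0.5002, 0.2469, 0.0546]
eef_rot: [179.9, 45.1, -120.0]
contact_force: [-7.3, -1.8, 5.9]
```

```bash
python3 -m inch '0 0 0 0 0 0 0.45;0 0 0 0 0 0 0.5;0 0 0 0 0 0 0.6;0 0 0 0 0 0 0.7;0 0 0 0 0 0 0.7;0 0 0 0 0 0 0.7'; python3 -m inch '0 0 -0.01 0 0 0 0.7;0 0 -0.015 0 0 0 0.7;0 0 -0.02 0 0 0 0.7;0 0 -0.02 0 0 0 0.7;0 0 -0.02 0 0 0 0.7;0 0 -0.02 0 0 0 0.7;0 0 0 0 0 0 0.7;0 0 0 0 0 0 0.7'; python3 dat.py
python3 - <<'E'
from h import *
for n,(x,y) in {"side":(220,100),"top":(130,130)}.items():
    im=r.capture(n)[y:y+170,x:x+200,::-1]; cv2.imwrite(f"pics/{n}6.png",cv2.resize(im,None,fx=3,fy=3))
E
```

```text
time_s: 24.22
tcp_pos: [0.501, 0.2464, 0.0539]
eef_rot: [180.0, 45.0, -120.0]
contact_force: [0.2, 0.8, 0.5]
gripper_width: 0.0601
time_s: 24.88
tcp_pos: [0.4638, 0.1817, 0.1295]
eef_rot: [-179.9, 45.1, -119.9]
contact_force: [0.5, -0.0, -0.4]
gripper_width: 0.0612
[0.4638 0.1817 0.1295] [-179.9   45.1 -119.9] [  8.21   3.44 -31.81 -59.81 -40.     4.7 ]
```

View pics/side6.png

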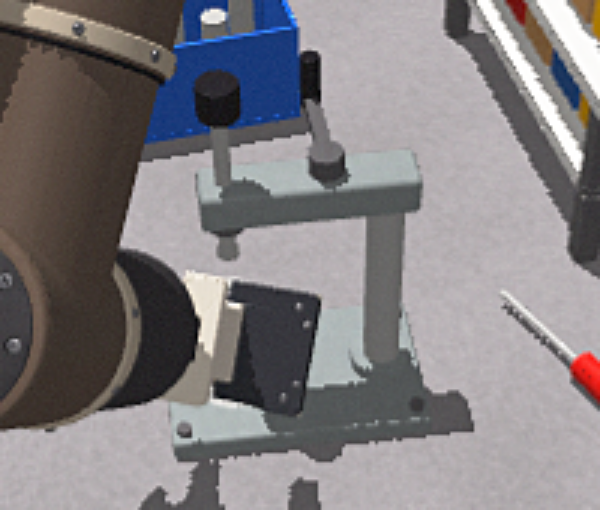

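View pics/top6.png

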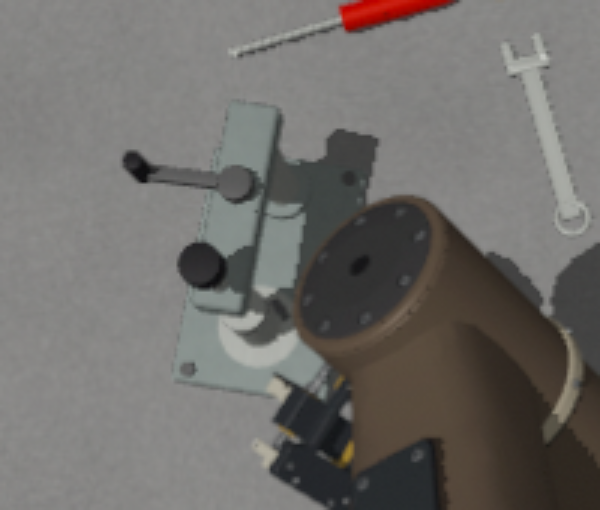

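The side view shows the sleeve hidden behind the gripper. The top view shows it standing on the disc, its top largely under the beam front at crop (240,322). Nothing fell. I'll retract, look again, then straighten the tool for the knob.

```bash
python3 -m inch '-0.01 0 -0.03 0 0 0 0.7;-0.01 0 -0.03 0 0 0 0.7;-0.01 0 -0.03 0 0 0 0.7;-0.01 0 -0.03 0 0 0 0.7;0 0 0 0 0 0 0.7'; python3 dat.py; python3 plan.py 0.42 0.20 0.38 -7.5 0
python3 - <<'E'
from h import *
for n,(x,y) in {"side":(220,100),"top":(130,130)}.items():
    im=r.capture(n)[:,:,::-1];cv2.imwrite(f"pics/{n}7f.png",im);im=im[y:y+170,x:x+200]; cv2.imwrite(f"pics/{n}7.png",cv2.resize(im,None,fx=3,fy=3,interpolation=cv2.INTER_CUBIC))
from fk import *
print(ik([.42,.2,.38],0,0,[40,-5,-10,0,-70]))
E
```

```text
time_s: 25.4
tcp_pos: [0.4368, 0.132, 0.2462]
eef_rot: [-179.5, 45.2, -119.6]
contact_force: [0.6, 0.4, 0.7]
gripper_width: 0.0617
[0.4368 0.132  0.2462] [-179.5   45.2 -119.6] [  6.23 -10.28 -28.57 -46.69 -51.54 -12.51]
tool z after: [-0. -0. -1.] | pure shift [-0.1307  0.0477 -0.0588]
19 rows of [-0.0066 -0.003  -0.0047] [-0.0406  0.0267 -0.097 ]
(array([ 4.97455624e+01, -3.53920874e+00, -8.61511634e+00,  2.72508688e-08,
       -8.49240924e+01]), np.float64(2.7858964935629498e-11), np.float64(4.887547105905275e-08))
```

View pics/side7.png

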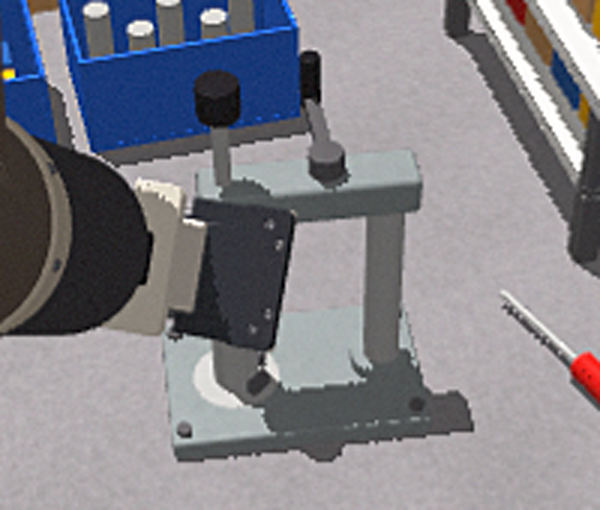

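View pics/top7.png

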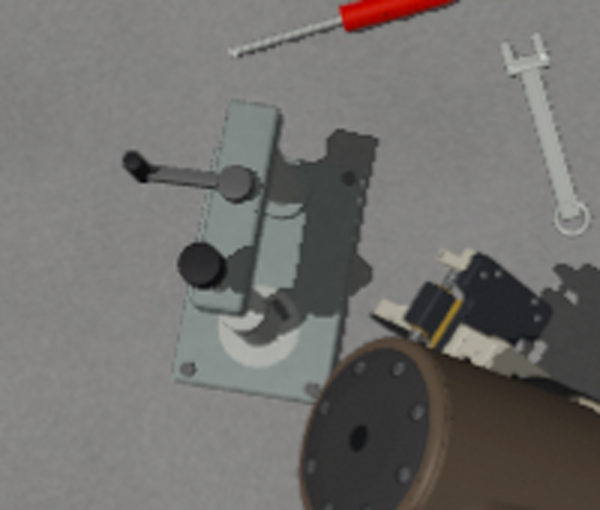

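The side view shows the sleeve's base snug against the V bars at crop (245,380), the sleeve upright under the rod and the lever still unlocked. Next I'll turn to vertical.

```bash
python3 -m inch '-0.0066 -0.003 -0.0047 -0.0406 0.0267 -0.097 0.7;-0.0066 -0.003 -0.0047 -0.0406 0.0267 -0.097 0.7;-0.0066 -0.003 -0.0047 -0.0406 0.0267 -0.097 0.7;-0.0066 -0.003 -0.0047 -0.0406 0.0267 -0.097 0.7;-0.0066 -0.003 -0.0047 -0.0406 0.0267 -0.097 0.7;-0.0066 -0.003 -0.0047 -0.0406 0.0267 -0.097 0.7;-0.0066 -0.003 -0.0047 -0.0406 0.0267 -0.097 0.7;-0.0066 -0.003 -0.0047 -0.0406 0.0267 -0.097 0.7;-0.0066 -0.003 -0.0047 -0.0406 0.0267 -0.097 0.7;-0.0066 -0.003 -0.0047 -0.0406 0.0267 -0.097 0.7;-0.0066 -0.003 -0.0047 -0.0406 0.0267 -0.097 0.7;-0.0066 -0.003 -0.0047 -0.0406 0.0267 -0.097 0.7;-0.0066 -0.003 -0.0047 -0.0406 0.0267 -0.097 0.7;-0.0066 -0.003 -0.0047 -0.0406 0.0267 -0.097 0.7;-0.0066 -0.003 -0.0047 -0.0406 0.0267 -0.097 0.7;-0.0066 -0.003 -0.0047 -0.0406 0.0267 -0.097 0.7;-0.0066 -0.003 -0.0047 -0.0406 0.0267 -0.097 0.7;-0.0066 -0.003 -0.0047 -0.0406 0.0267 -0.097 0.7;-0.0066 -0.003 -0.0047 -0.0406 0.0267 -0.097 0.7;0 0 0 0 0 0 0.7'; python3 dat.py; python3 plan.py 0.4922 0.2335 0.38 -7.5 0
python3 - <<'E'
from h import *
for n,(x,y) in {"side":(260,100),"top":(160,155)}.items():
    im=r.capture(n)[:,:,::-1];cv2.imwrite(f"pics/{n}8f.png",im);im=im[y:y+150,x:x+150]; cv2.imwrite(f"pics/{n}8.png",cv2.resize(im,None,fx=4,fy=4,interpolation=cv2.INTER_CUBIC))
E
```

```text
time_s: 27.17
tcp_pos: [0.4233, 0.2005, 0.3744]
eef_rot: [179.7, 0.5, -7.0]
contact_force: [0.8, 1.0, -0.3]
gripper_width: 0.0613
[0.4233 0.2005 0.3744] [179.7   0.5  -7. ] [ 49.27  -2.83  -8.56  -0.28 -84.78  33.75]
tool z after: [-0. -0. -1.] | pure shift [ 0.0643 -0.0411 -0.0064]
3 rows of [ 0.0214 -0.0138 -0.002 ] [0.0016 0.003  0.0029]
```

View pics/side8.png

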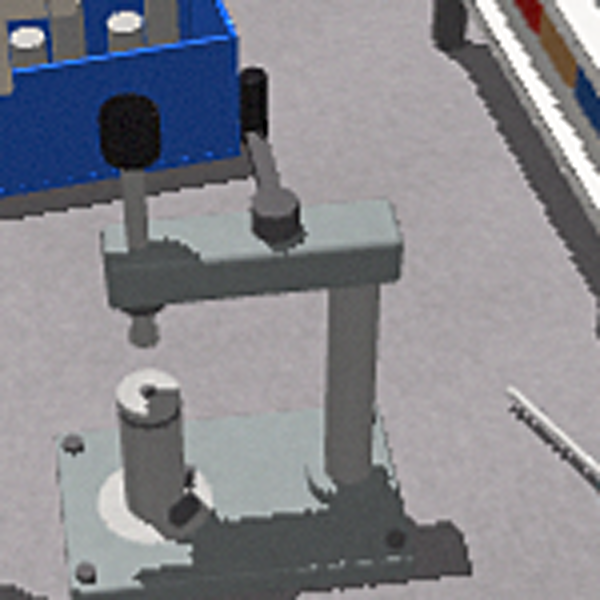

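View pics/top8.png

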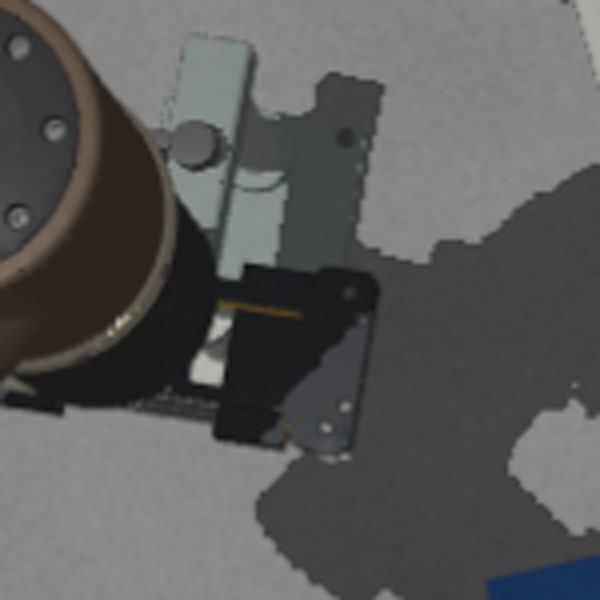

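The side view shows the sleeve upright against the V bars, its top at crop (149,391) directly under the foot at (144,340). The gap is clear and the lever is still open.

```bash
python3 - <<'E'
from h import *
print(plane("side",(297,197.4),.108),plane("side",(297,197.4),.110), proj("side",[[.4922,.2335,.108],[.4922,.2335,.147],[.4922,.2335,.297]])*4-[1040,400])
E
python3 -m inch '0.0214 -0.0138 -0.002 0.001 0 0.003 0.7;0.0214 -0.0138 -0.002 0 0 0.003 0.7;0.0214 -0.0138 -0.002 0 0 0 0.7;0 0 0 0 0 0 0.7;0 0 0 0 0 0 0.7'; python3 plan.py 0.4922 0.2335 0.268 -7.5 0
```

```text
[0.49304985 0.23578182 0.108     ] [0.49267774 0.23374635 0.11      ] [[147.43680966 392.6450856 ]
 [143.95577331 340.91518727]
 [128.55312501 112.68814985]]
time_s: 27.68
tcp_pos: [0.4943, 0.2308, 0.3789]
eef_rot: [179.9, 0.7, -8.0]
contact_force: [-0.1, -0.5, 0.5]
gripper_width: 0.0613
tool z after: [-0. -0. -1.] | pure shift [-0.0011 -0.0026  0.111 ]
4 rows of [-0.0004 -0.0006  0.0277] [ 0.0004  0.0029 -0.0023]
```

```bash
python3 -m inch '0 -0.0008 0.02 0 0.004 -0.003 0.7;0 -0.0008 0.02 0 0.004 -0.003 0.7;0 -0.0005 0.02 0 0 0 0.7;0 0 0 0 0 0 0.7;0 0 0 0 0 0 0.7'; python3 plan.py 0.4922 0.2335 0.268 -7.5 0 4
```

```text
time_s: 28.1
tcp_pos: [0.4928, 0.2321, 0.321]
eef_rot: [180.0, 0.1, -7.6]
contact_force: [0.2, -0.2, 0.5]
gripper_width: 0.0615
tool z after: [-0. -0. -1.] | pure shift [-0.0007 -0.0014  0.053 ]
4 rows of [-0.0002 -0.0003  0.0132] [ 0.0002  0.0004 -0.0003]
```

```bash
python3 -m inch '-0.0002 -0.0003 0.0132 0 0 0 0.7;-0.0002 -0.0003 0.0132 0 0 0 0.7;-0.0002 -0.0003 0.0132 0 0 0 0.7;0 -0.0003 0.0132 0 0 0 0.7;0 0 0 0 0 0 0.7;0 0 0 0 0 0 0.7;0 0 0 0 0 0 0.25;0 0 0 0 0 0 0.25;0 0 0 0 0 0 0.25;0 0 0 0 0 0 0.25;0 0 0 0 0 0 0.25;0 0 0 0 0 0 0.25;0 0 0 0 0 0 0.25' 20
```

```text
time_s: 29.18
tcp_pos: [0.4931, 0.2351, 0.2691]
eef_rot: [-179.9, -0.0, -7.5]
contact_force: [-0.8, 4.2, 0.9]
gripper_width: 0.0292
```

```bash
python3 -m inch '0 -0.001 0 0 0 0 0.25;0 0 0.003 0 0 0 0.25;0 0 0.005 0 0 0 0.25;0 0 0.005 0 0 0 0.25;0 0 0.005 0 0 0 0.25;0 0 0.005 0 0 0 0.25;0 0 0.003 0 0 0 0.25;0 0 0 0 0 0 0.25;0 0 0 0 0 0 0.25'
python3 - <<'E'
from h import *
for n,(x,y) in {"side":(260,100)}.items():
    im=r.capture(n)[:,:,::-1];im=im[y:y+150,x:x+150]; cv2.imwrite(f"pics/{n}9.png",cv2.resize(im,None,fx=4,fy=4,interpolation=cv2.INTER_CUBIC))
E
```

```text
time_s: 29.93
tcp_pos: [0.4931, 0.2351, 0.2416]
eef_rot: [-180.0, 0.0, -7.5]
contact_force: [4.6, 1.0, -6.3]
gripper_width: 0.0295
```

View pics/side9.png

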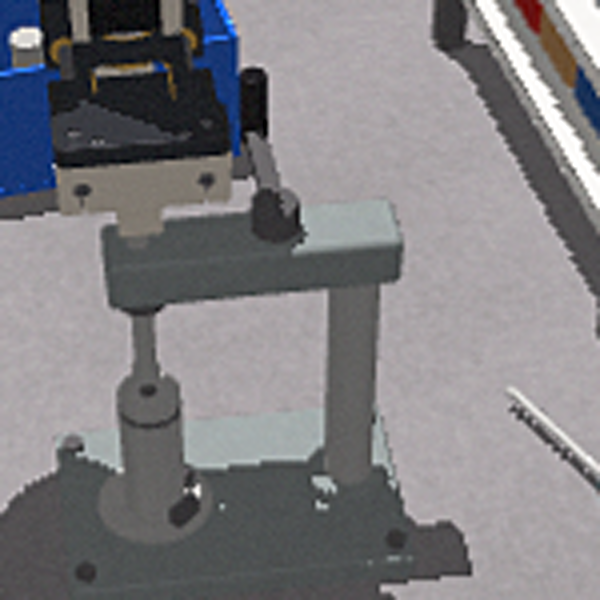

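The side view shows the rod lowered about 28 mm, with its foot near crop (146,375). About 11 mm should remain. I'll go slower now.

```bash
python3 -m inch '0 0 0.002 0 0 0 0.25;0 0 0.002 0 0 0 0.25;0 0 0.002 0 0 0 0.25;0 0 0 0 0 0 0.25'; python3 -m inch '0 0 0.001 0 0 0 0.25;0 0 0.001 0 0 0 0.25;0 0 0 0 0 0 0.25' ; python3 -m inch '0 0 0.001 0 0 0 0.25;0 0 0 0 0 0 0.25'
```

```text
time_s: 30.32
tcp_pos: [0.4931, 0.2351, 0.2368]
eef_rot: [-180.0, -0.0, -7.5]
contact_force: [2.2, 0.0, 1.0]
gripper_width: 0.0292
time_s: 30.57
tcp_pos: [0.4931, 0.2352, 0.2349]
eef_rot: [-180.0, -0.0, -7.5]
contact_force: [1.0, -1.1, 2.5]
gripper_width: 0.0294
time_s: 30.73
tcp_pos: [0.4931, 0.2352, 0.2338]
eef_rot: [-180.0, -0.0, -7.5]
contact_force: [1.0, 0.9, 2.0]
gripper_width: 0.0297
```

```bash
python3 -m inch '0 0 0.001 0 0 0 0.25;0 0 0 0 0 0 0.25'|sed -n '2p;4p'; python3 -m inch '0 0 0.001 0 0 0 0.25;0 0 0 0 0 0 0.25' |sed -n '2p;4p'; python3 -m inch '0 0 0.0007 0 0 0 0.25;0 0 0 0 0 0 0.25' |sed -n '2p;4p'
```

```text
tcp_pos: [0.4931, 0.2352, 0.2327]
contact_force: [1.0, 0.2, 2.4]
tcp_pos: [0.4931, 0.2352, 0.2316]
contact_force: [1.8, -0.4, 1.2]
tcp_pos: [0.4931, 0.2352, 0.231]
contact_force: [1.3, -1.0, 1.8]
```

```bash
python3 -m inch '0 0 0.0007 0 0 0 0.25;0 0 0 0 0 0 0.25;0 0 0 0 0 0 0.25'|sed -n '2p;4p'; python3 -m inch '0 0 0.0007 0 0 0 0.25;0 0 0 0 0 0 0.25;0 0 0 0 0 0 0.25' |sed -n '2p;4p'
```

```text
tcp_pos: [0.4931, 0.2352, 0.2303]
contact_force: [3.0, -0.2, 1.6]
tcp_pos: [0.4931, 0.2352, 0.2296]
contact_force: [2.4, 0.1, 2.2]
```

```bash
python3 -m inch '0 0 0.0007 0 0 0 0.25;0 0 0 0 0 0 0.25;0 0 0 0 0 0 0.25'|sed -n '2p;4p'; python3 -m inch '0 0 0.0007 0 0 0 0.25;0 0 0 0 0 0 0.25;0 0 0 0 0 0 0.25' |sed -n '2p;4p'
```

```text
tcp_pos: [0.4931, 0.2352, 0.2294]
contact_force: [0.6, -0.8, 5.0]
tcp_pos: [0.4932, 0.2352, 0.2294]
contact_force: [-1.9, 0.3, 9.6]
```

Run:
```python
from h import *
for n,(x,y) in {"side":(270,150)}.items():
    im=r.capture(n)[:,:,::-1];im=im[y:y+90,x:x+90]; cv2.imwrite(f"pics/{n}10.png",cv2.resize(im,None,fx=6,fy=6,interpolation=cv2.INTER_CUBIC))
```

View pics/side10.png

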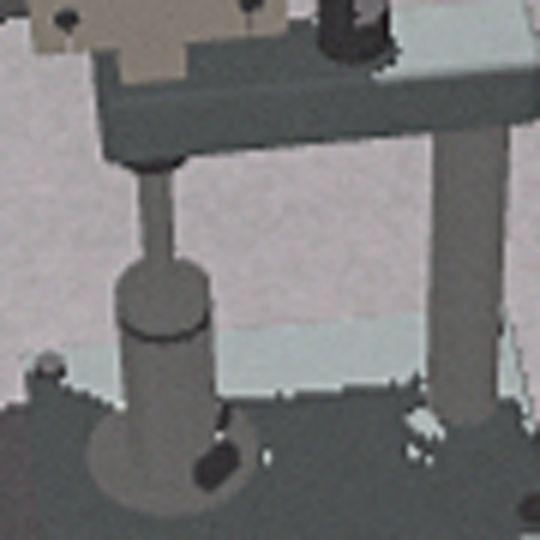

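The rod has stalled at z 0.2294 while the force rose from about 2 to 9.6 N, so it is touching lightly. The picture shows the rod down on the sleeve top at crop (165,270). Next I'll let go of the knob.

```bash
python3 -m inch '0 0 0 0 0 0 0.4;0 0 0 0 0 0 0.5;0 0 0 0 0 0 0.6;0 0 0 0 0 0 0.7;0 0 0 0 0 0 0.7;0 0 0 0 0 0 0.7'; python3 -m inch '0 0 -0.01 0 0 0 0.7;0 0 -0.02 0 0 0 0.7;0 0 -0.03 0 0 0 0.7;0 0 -0.03 0 0 0 0.7;0 0 -0.01 0 0 0 0.7;0 0 0 0 0 0 0.3;0 0 0 0 0 0 0;0 0 0 0 0 0 0' 10; python3 dat.py
python3 - <<'E'
from h import *
for n,(x,y) in {"side":(260,100),"top":(160,155)}.items():
    im=r.capture(n)[:,:,::-1];cv2.imwrite(f"pics/{n}11f.png",im);im=im[y:y+150,x:x+150]; cv2.imwrite(f"pics/{n}11.png",cv2.resize(im,None,fx=4,fy=4,interpolation=cv2.INTER_CUBIC))
E
```

```text
time_s: 32.78
tcp_pos: [0.4929, 0.2351, 0.228]
eef_rot: [-180.0, 0.0, -7.5]
contact_force: [-0.2, 0.0, -0.2]
gripper_width: 0.0599
time_s: 33.45
tcp_pos: [0.4926, 0.2349, 0.3276]
eef_rot: [-180.0, 0.0, -7.5]
contact_force: [0.2, 0.3, -0.9]
gripper_width: 0.0465
[0.4926 0.2349 0.3276] [-180.     0.    -7.5] [ 4.604e+01  5.420e+00 -6.020e+00 -4.000e-02 -7.858e+01  3.644e+01]
```

View pics/side11.png

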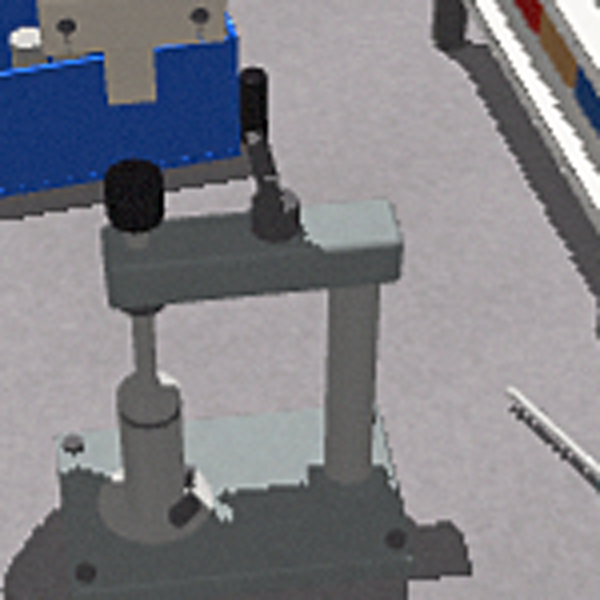

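The side view shows the knob down close above the beam at crop (133,195) and staying there. The rod is on the sleeve top and the lever is still unlocked. Now for the lever, with the fingers closed.

```bash
python3 -m inch '0.011 -0.017 0 0 0 0 0;0.011 -0.017 0 0 0 0 0;0.011 -0.017 0 0 0 0 0;0.0109 -0.0169 0 0 0 0 0;0 0 0 0 0 0 0;0 0 0 0 0 0 0;0 0 0 0 0 0 0;0 0 0 0 0 0 0'; python3 dat.py; python3 plan.py .545 .2965 .241 -7 0 5
python3 - <<'E'
from h import *
for n,(x,y) in {"side":(260,60),"top":(140,120)}.items():
    im=r.capture(n)[:,:,::-1];im=im[y:y+150,x:x+150]; cv2.imwrite(f"pics/{n}12.png",cv2.resize(im,None,fx=4,fy=4,interpolation=cv2.INTER_CUBIC))
E
```

```text
time_s: 34.22
tcp_pos: [0.545, 0.2962, 0.3282]
eef_rot: [-180.0, 0.0, -7.5]
contact_force: [0.2, -0.2, 0.2]
gripper_width: 0.0007
[0.545  0.2962 0.3282] [-180.     0.    -7.5] [ 4.652e+01  1.278e+01  2.950e+00 -2.000e-02 -8.015e+01  3.596e+01]
tool z after: [-0. -0. -1.] | pure shift [-0.0001 -0.0003  0.0872]
5 rows of [-0.     -0.0001  0.0174] [-0.0001  0.     -0.0018]
```

View pics/side12.png

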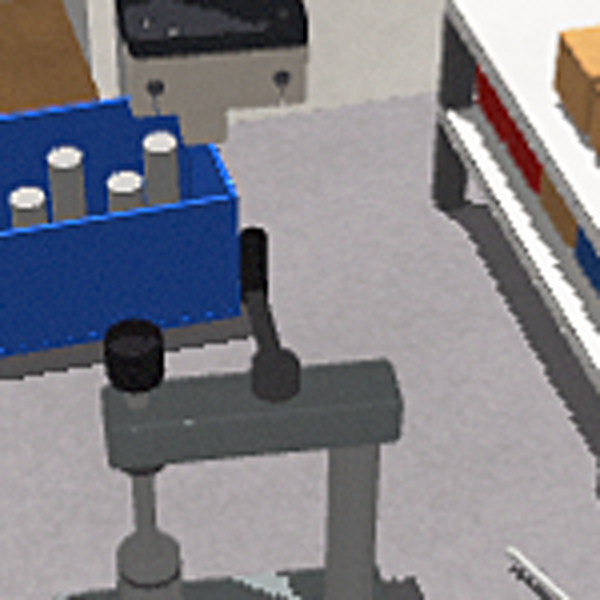

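The pin is at crop (253,260) and the closed finger tips are at (205,130), above and on its -x side. Next I'll descend.

```bash
python3 -m inch '0 0 0.0218 0 0 0 0;0 0 0.0218 0 0 0 0;0 0 0.0218 0 0 0 0;0 0 0.0218 0 0 0 0;0 0 0 0 0 0 0;0 0 0 0 0 0 0;0 0 0 0 0 0 0'; python3 dat.py
python3 - <<'E'
from h import *
for n,(x,y) in {"side":(260,60),"top":(140,120)}.items():
    im=r.capture(n)[:,:,::-1];im=im[y:y+150,x:x+150]; cv2.imwrite(f"pics/{n}13.png",cv2.resize(im,None,fx=4,fy=4,interpolation=cv2.INTER_CUBIC))
E
```

```text
time_s: 34.9
tcp_pos: [0.5461, 0.2969, 0.2429]
eef_rot: [-179.9, -0.1, -7.5]
contact_force: [-0.1, 0.4, 0.2]
gripper_width: 0.0006
[0.5461 0.2969 0.2429] [-1.799e+02 -1.000e-01 -7.500e+00] [ 4.653e+01  1.491e+01 -5.180e+00  3.000e-02 -6.976e+01  3.596e+01]
```

View pics/side13.png

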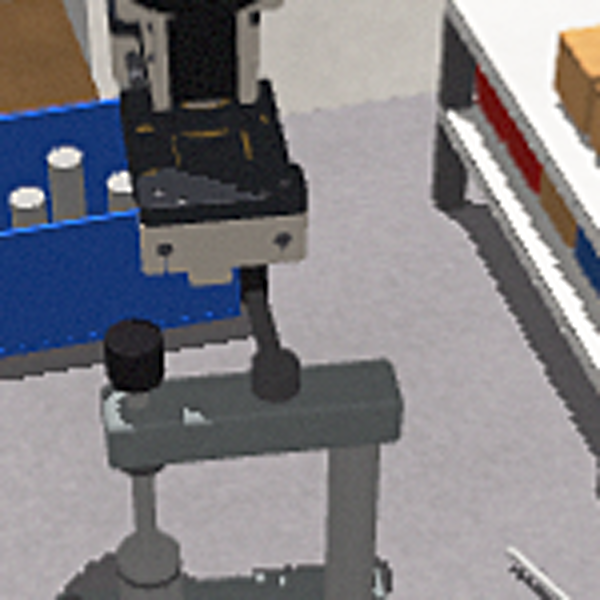

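```bash
python3 -m inch '0.004 0 0 0 0 0 0;0.003 0 0 0 0 0 0;0.0041 -0.001 0 0 0 0.06 0;0.0041 -0.001 0 0 0 0.06 0;0.0041 -0.001 0 0 0 0.06 0;0.0041 -0.001 0 0 0 0.06 0;0.0041 -0.001 0 0 0 0.06 0;0.0041 -0.001 0 0 0 0.06 0;0.0041 -0.001 0 0 0 0.06 0;0.0041 -0.001 0 0 0 0.06 0;0 0 0 0 0 0 0;0 0 0 0 0 0 0'; python3 dat.py
python3 - <<'E'
from h import *
for n,(x,y) in {"side":(260,60),"top":(140,120)}.items():
    im=r.capture(n)[:,:,::-1];im=im[y:y+150,x:x+150]; cv2.imwrite(f"pics/{n}14.png",cv2.resize(im,None,fx=4,fy=4,interpolation=cv2.INTER_CUBIC))
E
```

```text
time_s: 36.0
tcp_pos: [0.5861, 0.2926, 0.2414]
eef_rot: [-179.9, 0.0, -34.9]
contact_force: [0.3, 1.1, 0.1]
gripper_width: 0.0007
[0.5861 0.2926 0.2414] [-179.9    0.   -34.9] [ 4.354e+01  1.817e+01 -8.300e-01 -2.000e-02 -7.093e+01  1.153e+01]
```

View pics/side14.png

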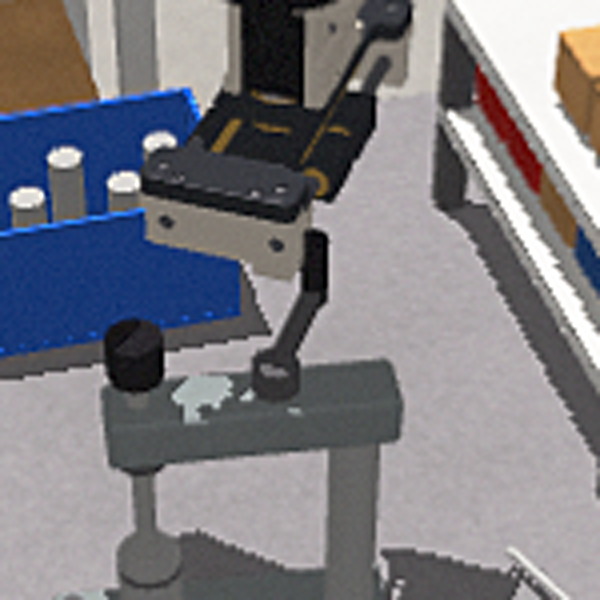

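The lever has swung to crop (315,265), pushed by the finger edge. I'll continue.

```bash
python3 -m inch '0.0041 -0.001 0 0 0 0.06 0;0.0041 -0.001 0 0 0 0.06 0;0.0041 -0.001 0 0 0 0.06 0;0.0041 -0.001 0 0 0 0.06 0;0.0041 -0.001 0 0 0 0.06 0;0.0041 -0.001 0 0 0 0.06 0;0.0041 -0.001 0 0 0 0.06 0;0.0041 -0.001 0 0 0 0.06 0;0 0 0 0 0 0 0;0 0 0 0 0 0 0'; python3 dat.py
python3 - <<'E'
from h import *
for n,(x,y) in {"side":(260,60),"top":(140,120)}.items():
    im=r.capture(n)[:,:,::-1];im=im[y:y+150,x:x+150]; cv2.imwrite(f"pics/{n}15.png",cv2.resize(im,None,fx=4,fy=4,interpolation=cv2.INTER_CUBIC))
E
```

```text
time_s: 36.93
tcp_pos: [0.6137, 0.2741, 0.2412]
eef_rot: [-179.9, 0.0, -62.4]
contact_force: [0.8, 2.2, -0.1]
gripper_width: 0.0005
[0.6137 0.2741 0.2412] [-179.9    0.   -62.4] [ 4.064e+01  1.979e+01  1.490e+00 -2.000e-02 -7.165e+01 -1.301e+01]
```

View pics/side15.png

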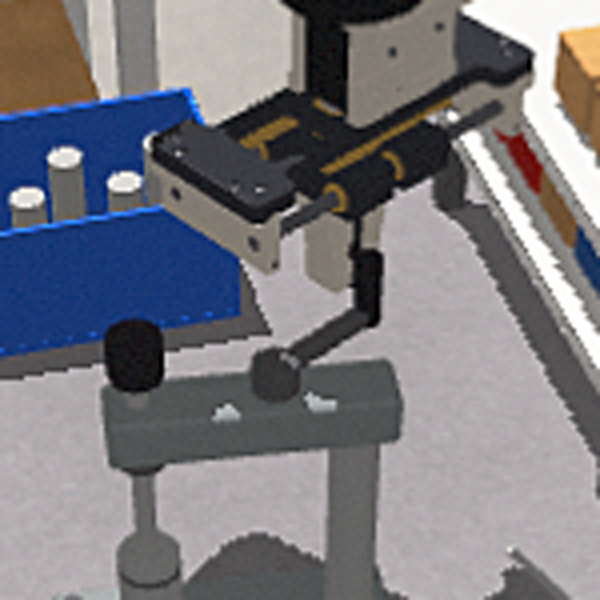

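The lever is at crop (368,290), about 15° short of its stop.

```bash
python3 -m inch '0.0041 -0.001 0 0 0 0.06 0;0.0041 -0.001 0 0 0 0.06 0;0.0041 -0.001 0 0 0 0.06 0;0 0 0 0 0 0 0;0 0 0 0 0 0 0'; python3 -m inch '0.002 -0.0006 0 0 0 0.03 0;0 0 0 0 0 0 0;0 0 0 0 0 0 0'; python3 -m inch '0.002 -0.0006 0 0 0 0.03 0;0 0 0 0 0 0 0;0 0 0 0 0 0 0'
```

```text
time_s: 37.45
tcp_pos: [0.6212, 0.264, 0.2412]
eef_rot: [-180.0, 0.0, -72.7]
contact_force: [1.0, 0.5, 0.4]
gripper_width: 0.0004
time_s: 37.7
tcp_pos: [0.6223, 0.2624, 0.2411]
eef_rot: [-180.0, 0.0, -74.4]
contact_force: [1.2, 0.8, -0.0]
gripper_width: 0.0006
time_s: 37.95
tcp_pos: [0.6234, 0.2606, 0.2411]
eef_rot: [-180.0, 0.0, -76.2]
contact_force: [-0.3, 0.7, 0.8]
gripper_width: 0.0007
```

```bash
for i in 1; do python3 -m inch '0.002 -0.0006 0 0 0 0.03 0;0 0 0 0 0 0 0;0 0 0 0 0 0 0'|sed -n '2,4p'; done;  python3 -m inch '0.002 -0.0006 0 0 0 0.03 0;0 0 0 0 0 0 0;0 0 0 0 0 0 0'|sed -n '2,4p'
```

```text
tcp_pos: [0.6245, 0.2587, 0.2411]
eef_rot: [-180.0, 0.0, -77.9]
contact_force: [0.4, 0.6, 0.6]
tcp_pos: [0.6252, 0.258, 0.2411]
eef_rot: [-180.0, 0.1, -79.6]
contact_force: [-2.6, 6.0, 0.2]
```

```bash
python3 -m inch '0.0015 0 0 0 0 0 0;0 0 0 0 0 0 0;0 0 0 0 0 0 0'|sed -n '2,4p';  python3 -m inch '0.0015 0 0 0 0 0 0;0 0 0 0 0 0 0;0 0 0 0 0 0 0'|sed -n '2,4p'
```

```text
tcp_pos: [0.6253, 0.2577, 0.2411]
eef_rot: [-180.0, 0.2, -79.6]
contact_force: [-4.5, 9.5, 1.1]
tcp_pos: [0.6253, 0.2575, 0.2411]
eef_rot: [-179.9, 0.3, -79.5]
contact_force: [-5.2, 12.6, 1.5]
```

The force has risen to 13 N and motion has stalled, so the lever is on its stop. I'll push once more, then back off.

```bash
python3 -m inch '0.0015 0 0 0 0 0 0;0 0 0 0 0 0 0;0 0 0 0 0 0 0'|sed -n '2,4p'; python3 -m inch '-0.008 0 0 0 0 0 0;-0.01 0 0 0 0 0 0;-0.01 0 0 0 0 0 0;0 0 -0.03 0 0 0 0;0 0 -0.04 0 0 0 0;0 0 -0.04 0 0 0 0;-0.03 0 0 0 0 0 0;-0.04 0 0 0 0 0 0;-0.04 0 0 0 0 0 0;-0.04 0 0 0 0 0 0;0 0 0 0 0 0 0;0 0 0 0 0 0 0'
python3 - <<'E'
from h import *
from h import *
for n,(x,y) in {"side":(250,90),"top":(140,120)}.items():
    im=r.capture(n)[:,:,::-1];cv2.imwrite(f"pics/{n}16f.png",im);im=im[y:y+150,x:x+150]; cv2.imwrite(f"pics/{n}16.png",cv2.resize(im,None,fx=4,fy=4,interpolation=cv2.INTER_CUBIC))
a=np.radians(np.degrees(.35)-7.5);pv=np.array([.5642,.2258])
X=[*(pv+.068*np.array([np.cos(a),np.sin(a)])),.263]
print(proj("side",[X])*4-[1000,360],proj("top",[X])*4-[560,480])
E
```

```text
tcp_pos: [0.6254, 0.2572, 0.2411]
eef_rot: [-179.9, 0.4, -79.5]
contact_force: [-7.4, 16.8, 1.7]
time_s: 40.2
tcp_pos: [0.5936, 0.4299, 0.3495]
eef_rot: [179.9, -0.1, -79.5]
contact_force: [-0.2, 0.4, -0.2]
gripper_width: 0.0006
[[433.07020638 154.75770884]] [[239.93888611 143.68439139]]
```

View pics/side16.png

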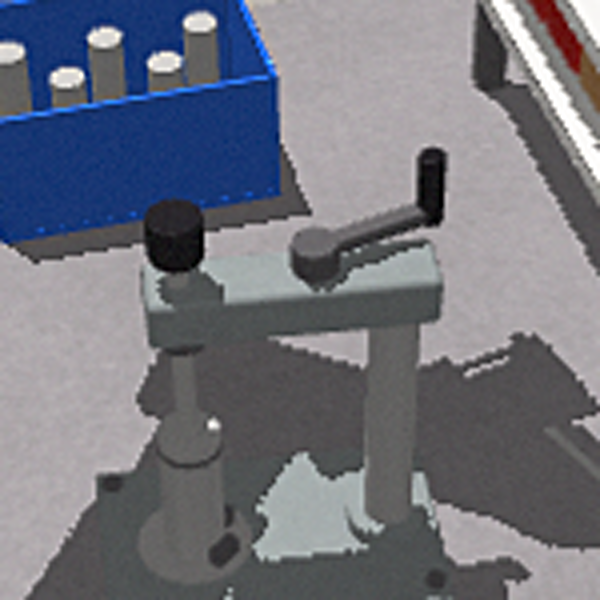

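View pics/top16.png

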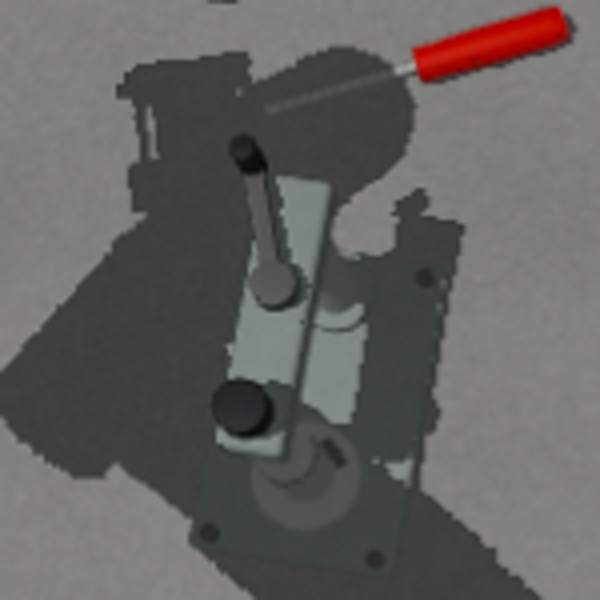

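View pics/side16f.png

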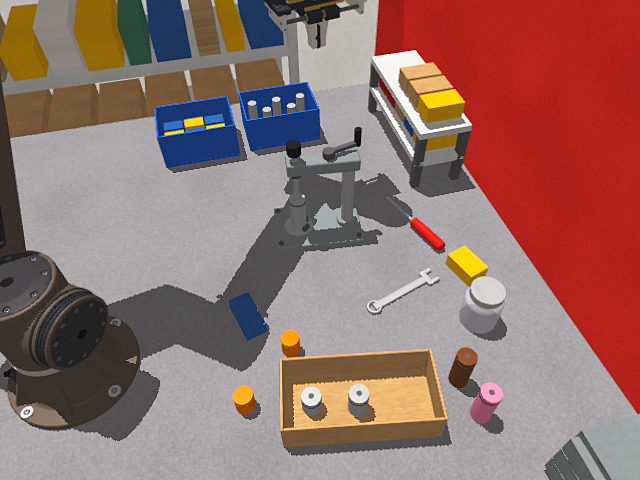

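The pictures show the lever pin at side crop (432,157), against (433,155) predicted for q=1.4. The rod is on the sleeve, the sleeve is upright against the V bars, and both short sleeves are standing in the box at side (311,400) and (358,398). The robot is clear of everything, so I'm handing in.

```bash
python3 -c "
from plant import r
print(r.close_job(), r.get_state()['time_s'])"
```

```text
the job is handed in; nothing more can be done
the job is handed in; nothing more can be done
```

The job was done in the order asked and handed in at about 40 s of the 72 s allowed. The hand-in reports no verdict.

- **Sleeve:** I took the tallest grey sleeve from the box and put it down on the bare bench. I then retook it tilted 45°, slid it into the V stop until it touched, set it on the base plate and let go.
- **Rod:** I lowered it by the knob until it stalled on the sleeve. The force rose from about 2 N to 9.6 N, and I released the knob there.
- **Lever:** I pushed it clockwise until it stalled on its stop at about 18 N, then backed the arm away.

**Last checks:**
- **Sleeve and rod:** the pictures show the sleeve upright against the V bars with the rod down on it.
- **Lever:** the pin is within about 1 pixel of where it should be when fully locked.
- **Short sleeves:** both are standing in the box.
- **Robot:** it was clear of everything, with no contact force above noise.

**What went wrong or disagreed:**
- **Tilted approach:** the first attempt ran into limits on joints 3 and 6. I changed the approach direction and turned the gripper half round.
- **Carrying move:** it ended about 38 mm short because its speed was limited, and I made that up afterwards.
- **Camera heights:** they read 2 to 6 mm high, so I relied on contact for the final heights.
- **Rod contact:** that the rod still touches after the knob was released is judged from the pictures only, not from a force reading.

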